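# Hang two sample baskets as a tier on the bench stand

### The job

Hang the green-gripped basket with the clean tubes on the bar of the white stand, then hang the red-gripped basket with the used tubes from the green basket's lower loop, so that clean stays above used. Press each hook gently down over its bar until the spring gate has snapped shut beneath the bar, and leave both hanging still. Keep the baskets level so that no tube falls out, never force the hooks, and leave the other things on the table alone.

Things in the scene. Friction and masses are not known exactly. Their poses are not given: they have to be found in the camera images.
- stand: White steel bench stand, fixed: upright back plate 150 mm wide (y), 376 high, its front face at x +30 mm, on a foot plate x -75 to +75, y +-80, 8 thick. Origin: under the foot plate; z up; -x is the front, where things hang. Near its top a round 6 mm steel bar runs along y, 315 mm above the table.
- stand_bar (a point): Middle of the stand's hanging bar, on its axis: 18 mm in front of the back plate (15 mm of free gap behind the bar). Free between its two end arms, 62 mm apart; nothing is above it. Axes as the stand.
- clean_basket: Wire basket with green grip, two unused tubes in it; 113 (x) x 116 (y) x 138 mm, 0.17 to 0.24 kg filled. Origin: under its feet, below the tray's middle; +x from grip to rear, z up. Mesh tray x -29 to +21, y +-58, bottom z 46, rim z 82. Plastic grip lug x -68 to -30, y +-9, z 51 to 77. Two rubber rear buffers end at x +45 (y +-40, z 60). Front wire feet x -12, y +-47.
- used_basket: Wire basket with red grip, two used tubes in it; 113 (x) x 116 (y) x 138 mm, 0.17 to 0.24 kg filled. Origin: under its feet, below the tray's middle; +x from grip to rear, z up. Mesh tray x -29 to +21, y +-58, bottom z 46, rim z 82. Plastic grip lug x -68 to -30, y +-9, z 51 to 77. Two rubber rear buffers end at x +45 (y +-40, z 60). Front wire feet x -12, y +-47.
- clean_hook (a point): Hook of the green basket: the bar's axis lies here when seated (body x +27, y 0, z 131). Steel strip 16 mm wide in y, bent over to the rear; top edge 7 mm above this point, rear end 19 mm below it, flared; throat 10.5 mm (x +20 to +30.5), open downward. To pass over a bar: 22 mm or more above its axis. With the buffers flat on the stand's plate, throat and bar are in line.
- clean_gate (a joint): Spring gate (brass wire flap) in the green basket's hook, 13 mm below the hook point: 0 = shut across the throat, to 1.45 rad = folded up. An entering bar folds it up; it snaps shut behind the bar. It gives way at about 3 N of push beyond the basket's weight; the force then drops for some mm and rises again at the seat. A push over 12 N is forcing it. It does not open the other way.
- clean_grip (a point): Where to grip the green basket: middle of the plastic lug (18 mm across y), body x -51, y 0, z 64. Lean the hand back from the basket 35 to 45 degrees (fingers pointing down and toward the basket, closing along y), so that it stays clear of a basket hanging above.
- used_hook (a point): Hook of the red basket: the bar's axis lies here when seated (body x +27, y 0, z 131). Steel strip 16 mm wide in y, bent over to the rear; top edge 7 mm above this point, rear end 19 mm below it, flared; throat 10.5 mm (x +20 to +30.5), open downward. To pass over a bar: 22 mm or more above its axis. With the buffers flat on the stand's plate, throat and bar are in line.
- used_gate (a joint): Spring gate (brass wire flap) in the red basket's hook, 13 mm below the hook point: 0 = shut across the throat, to 1.45 rad = folded up. An entering bar folds it up; it snaps shut behind the bar. It gives way at about 3 N of push beyond the basket's weight; the force then drops for some mm and rises again at the seat. A push over 12 N is forcing it. It does not open the other way.
- used_grip (a point): Where to grip the red basket: middle of the plastic lug (18 mm across y), body x -51, y 0, z 64. Lean the hand back from the basket 35 to 45 degrees (fingers pointing down and toward the basket, closing along y), so that it stays clear of a basket hanging above.
- clean_loop (a point): Lower loop of the green basket (its rear foot, 6 mm wire): middle of the lower bar, on its axis (body x +27, y 0, z 3). The bar runs along y, 46 mm free between the upright sides; the opening above it, up to the tray bottom, is 40 mm, so a hook point passes 22 to 35 mm above the axis. When hung, 18 mm in front of the stand's plate.
- clean_tube_1: Sample tube with white cap, 20 x 94 mm, lying across the green basket (along its y). Origin: centre of its bottom end.
- clean_tube_2: Sample tube with blue cap, 20 x 94 mm, lying across the green basket (along its y). Origin: centre of its bottom end.
- used_tube_1: Sample tube with red cap, 20 x 94 mm, lying across the red basket (along its y). Origin: centre of its bottom end.
- used_tube_2: Sample tube with red cap, 20 x 94 mm, lying across the red basket (along its y). Origin: centre of its bottom end.
- gel_bottle: Hand gel pump bottle, 48 x 75 x 187 mm, standing to the right of the stand, not to be moved. Origin under its centre.
- spray: White spray bottle, 60 mm across, 190 high, standing to the left of the stand, not to be moved. Origin under its centre.
- timer: Flat digital timer, 60 x 64 x 18 mm, lying in front of the stand, not to be moved. Origin under its centre.
Mind the look-alikes: they are no part of the job. What is shaped like the used_tube_1 but pink is not meant.

How it is judged:
By the outcome, as a careful person would: the job done as asked, in the order asked, and still so for the second after the job is handed in, with the robot touching nothing.
It also fails if it takes over 64 s, if anything falls off the work surface, if the arm or the gripper's body presses on something with over 40 N, if the wrist force passes 120 N, or if a joint passes its speed limit or range.

### The arm

A 6-joint arm with a two-finger parallel gripper is mounted at the origin on a cart in front of the work surface, level with it; the furniture and walls round the work are solid. World frame = base frame: x ahead of the robot, y to its left, z up, the work surface at z = 0. Lengths are in m, angles in rad, forces in N, time in s.
With the tool pointing down it reaches from about 0.3 to 0.775 m from the base axis. Payload 14.6 kg.
Tool frame: the origin (TCP) lies at the very end of the fingers, on their centre line; the grasp point (between the pads) lies 19 mm behind it; z points along the fingers, y is the line along which they close (so a half turn about z gives the same grasp; the last joint's range is limited). The gripper opens to 94 mm and grips with 3 to 60 N. Pads are 16 mm wide; open, the fingers measure 119 mm over their backs; the gripper's body (75 mm by 177 mm) begins 78 mm behind the grasp point.
Start: joints at [-1.212, 0.3, 1.521, -0, 1.321, -0.067], TCP at [0.227, -0.501, 0.167] pointing down, gripper open.
Joint ranges: [-3.03, 3.03], [-0.79, 2.21], [0.23, 2.52], [-1.04, 4.18], [0, 3.07], [-2.55, 2.55]. Speed limits (rad/s): [2.22, 2.22, 2.57, 3.14, 3.14, 3.14].

### API

Orientations are given as [roll, pitch, yaw] about the fixed x, y, z axes, in that order (R = Rz(yaw) Ry(pitch) Rx(roll)).
In Python, from station import ctrl gives the robot as it stands.
- The arm moves only by the tool carry_out, never from a script. Its argument "motion" is text: rows parted by semicolons, each of 7 numbers parted by spaces: the shift along the world's x, y, z in m, then the turn, a rotation vector about the world's x, y, z in degrees, then the closure in counts, from 0 (fully open) to 255 (shut). In form: dx dy dz wx wy wz hand; .... A call has 1 to 20 rows; each row shifts and turns the commanded pose from where the row before left it; what a row does not reach is not made up. A row lasts 1/12 s, in which the tool goes at most 41.7 mm and 7.16 degrees, less where a joint would pass 70% of its speed; a pose out of reach is approached as far as the arm can. A call is refused whole if a number of a shift passes 0.0417 or a number of a turn 7.16, either way. A call with a gripper value outside its range is refused whole. The fingers move at their own pace and stop on an object; "grip_force" is the grip in N (left out, the last holds). Time passes only in rows, so rows that do not move let the fingers close. It gives the time, the measured TCP pose, the force, the opening and the grip force at its end, in the units of the state.
- ctrl.get_obs(): the state, without advancing time (a new reading comes with each control period).
- ctrl.camera(name): name is "side" or "top" or "wrist"; returns a dict with "pixels" (384x512x3 uint8, red, green, blue), "range_z" (384x512 float32, m along the optical axis (not along the pixel's ray), 0 where there is no reading), "K" (3x3 intrinsics, pixels), "dist" ([k1, k2, p1, p2, k3] as OpenCV has them; the pictures are not rectified), "position" and "attitude" of the camera in the world. Camera axes: x right, y up, looking along -z (the intrinsics and any distortion apply to the point x, -y, -z); pixel columns grow to the right and rows downward; lengths in m; the calibration is good to about 2 mm. A picture is of the moment at which its call begins.
- ctrl.hand_in(): hands the job in; it is judged then, once.
The state is a dict: "time_s": time; "qpos": joint angles; "joint_vel": joint speeds; "tau": joint torques, N m; "ee_pos": TCP position; "eef_rot": TCP orientation; "force": force on the tool from outside, world axes, zero at the start; "moment": the same for the moment, N m; "grip_width": finger opening in m; "grip_force": force on a finger pad.
Only numpy, scipy, OpenCV 4.12 (cv2) and the standard library are available. Lean on these libraries where they do the work, as an engineer would, in place of code of your own. Each camera call takes 0.05 s, during which the arm holds its last target. There are 200 camera calls.

## Working session

There is one attempt and no reset: what is moved stays moved. The work goes in short steps, Python scripts to look and compute and a tool call to move; the robot and the scene stay as the last step left them, time stands still between calls to the robot, and variables do not carry over. Pictures are saved under pics/ and viewed, at most 14 in all, crops included, and the job is handed in when it is done.

Besides the shell and the picture viewer there is one more tool, called after "Call:" in YAML: its name, and indented under it one key for each argument. carry_out: Moves the arm, as the interface text tells. Its arguments: {"type":"object","properties":{"motion":{"type":"string"},"grip_force":{"type":"number"}},"required":["motion"]}

```bash
mkdir -p pics; ls; cat > h.py <<'E'
import numpy as np, cv2
from station import ctrl
from scipy.spatial.transform import Rotation as R
def cam(n): 
    c=ctrl.camera(n); return c
def att(c):
    a=np.array(c['attitude'],float)
    if a.shape==(3,3): return a
    if a.size==3: return R.from_euler('xyz',a).as_matrix()
    return R.from_quat(a).as_matrix()
def cloud(c):
    h,w=c['range_z'].shape
    u,v=np.meshgrid(np.arange(w),np.arange(h))
    p=cv2.undistortPoints(np.stack([u,v],-1).reshape(-1,1,2).astype(np.float64),np.array(c['K']),np.array(c['dist'])).reshape(h,w,2)
    z=c['range_z']
    P=np.stack([p[...,0]*z,-p[...,1]*z,-z],-1)
    W=P@att(c).T+np.array(c['position'])
    W[z==0]=np.nan
    return W
def save(c,n): cv2.imwrite('pics/'+n+'.png',c['pixels'][...,::-1])
E
python3 - <<'E'
from h import *
print(ctrl.get_obs())
ims=[]
for n in ['side','top']:
    c=cam(n); print(n,c['position'],c['attitude'],c['K'],c['dist']); np.save(n+'.npy',c,allow_pickle=True); ims.append(c['pixels'])
cv2.imwrite('pics/side.png',ims[0][...,::-1]);cv2.imwrite('pics/top.png',ims[1][...,::-1])
E
```

```text
pics
{'time_s': 0.0, 'qpos': array([-1.21160193e+00,  3.00467702e-01,  1.52158450e+00, -2.90263872e-05,
        1.32072567e+00, -6.65863028e-02]), 'joint_vel': array([-0.00015666, -0.00188173, -0.00053618,  0.00092697, -0.00114012,
        0.00030438]), 'tau': array([ 9.02456650e-04, -5.31800187e+01, -3.52731121e+01,  7.08153960e-02,
        2.45103403e-02, -1.09501605e-04]), 'ee_pos': array([ 0.22705174, -0.50059738,  0.16598679]), 'eef_rot': array([-3.14040820e+00, -5.08077497e-05,  4.25787873e-01]), 'force': array([ 0.16118333, -0.29846316,  0.275982  ]), 'moment': array([-0.02860436,  0.01709297,  0.00398971]), 'grip_force': 0.0, 'grip_width': 0.09387678592940607}
side [0.49061755 1.17882141 0.77409345] [ 1.11971491  0.00766972 -3.0878184 ] [[479.50632778   0.         251.34639987]
 [  0.         479.50632778 188.82241645]
 [  0.           0.           1.        ]] [0.04682111 0.         0.         0.         0.        ]
top [0.3761207  0.00799192 1.47247465] [ 0.14170609  0.00821888 -1.60027787] [[414.09322774   0.         251.19837942]
 [  0.         414.09322774 190.76412425]
 [  0.           0.           1.        ]] [-0.12844226  0.          0.          0.          0.        ]
```

View pics/side.png

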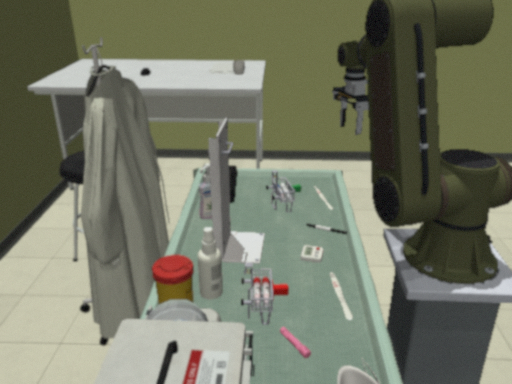

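View pics/top.png

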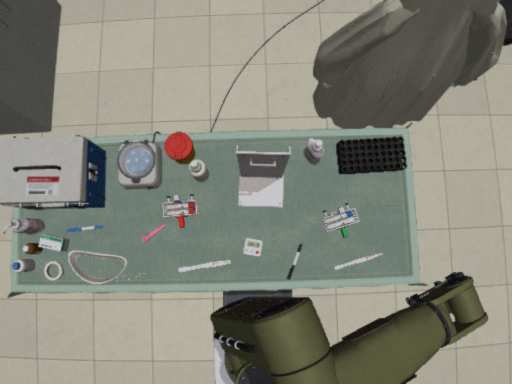

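The top view shows the stand at (263,165), the green basket at (342,220), the red basket at (181,209), and a loose pink tube at (153,233), which is the look-alike. The side view shows the red grip at (281,289) and the green grip at (297,188).

```bash
python3 - <<'E'
from h import *
S=[]
for n,wins in [('top',{'green':(315,195,370,245),'red':(155,185,205,235),'stand':(228,138,300,212)}),('side',{'green':(260,165,310,215),'red':(235,255,295,325)})]:
    c=np.load(n+'.npy',allow_pickle=True).item(); W=cloud(c)
    hsv=cv2.cvtColor(c['pixels'],cv2.COLOR_RGB2HSV)
    tb=W[250:260,100:330] if n=='side' else W[240:245,100:240]
    print(n,'table z',np.nanmedian(tb[...,2]))
    for k,(a,b,e,f) in wins.items():
        w=W[b:f,a:e].reshape(-1,3); h=hsv[b:f,a:e].reshape(-1,3).astype(int)
        if k in('green','red'):
            m=(h[:,1]>150)&(h[:,2]>60)&(((h[:,0]>45)&(h[:,0]<75)) if k=='green' else ((h[:,0]<8)|(h[:,0]>172)))&(w[:,2]>.03)
            q=w[m]; print(k,'grip px',m.sum(),np.nanmedian(q,0).round(4),'min',np.nanmin(q,0).round(4),'max',np.nanmax(q,0).round(4))
            hi=w[w[:,2]>.03]; r=cv2.minAreaRect((hi[:,:2]*1000).astype(np.float32)); print(' above30mm rect',r)
            if n=='top':
                hk=w[w[:,2]>.1]; print(' hook',len(hk),hk.mean(0).round(4) if len(hk) else '')
        else:
            for zlo,zhi in [(.3,.33),(.33,.37),(.37,.4)]:
                q=w[(w[:,2]>zlo)&(w[:,2]<zhi)]; print(k,zlo,len(q),q.min(0).round(4) if len(q) else '',q.max(0).round(4) if len(q) else '')
            q=w[(w[:,2]>.004)&(w[:,2]<.02)]; print('foot',cv2.minAreaRect((q[:,:2]*1000).astype(np.float32)))
            q=w[(w[:,2]>.35)]; print('top',cv2.minAreaRect((q[:,:2]*1000).astype(np.float32)))
    if n=='top':
        im=cv2.resize(c['pixels'][130:250,150:380],None,fx=3.4,fy=3.4,interpolation=cv2.INTER_CUBIC)
        cv2.imwrite('pics/topcrop.png',im[...,::-1])
E
```

```text
top table z 0.003313832633263347
green grip px 37 [ 0.4252 -0.2956  0.0765] min [ 0.4114 -0.3057  0.0709] max [ 0.4392 -0.2858  0.0815]
 above30mm rect ((460.6974792480469, -287.8808898925781), (112.80422973632812, 118.48026275634766), 15.619257926940918)
 hook 35 [ 0.4964 -0.2761  0.1339]
red grip px 98 [0.4928 0.2477 0.073 ] min [0.4624 0.2135 0.0592] max [0.5412 0.2662 0.0853]
 above30mm rect ((529.982666015625, 284.730712890625), (177.752197265625, 120.9741439819336), 73.62788391113281)
 hook 38 [0.551  0.2589 0.1325]
stand 0.3 195 [ 0.6124 -0.0972  0.3001] [0.64   0.0508 0.33  ]
stand 0.33 190 [ 0.6292 -0.0976  0.3306] [0.6625 0.051  0.3697]
stand 0.37 149 [ 0.6299 -0.096   0.3702] [0.6432 0.0504 0.3835]
foot ((644.1228637695312, -33.38761901855469), (259.2381591796875, 267.0839538574219), 88.5691146850586)
top ((645.517822265625, -23.55402374267578), (148.23252868652344, 26.615373611450195), 87.04605865478516)
side table z 0.0038845011244338368
green grip px 17 [ 0.4202 -0.2936  0.0686] min [ 0.4132 -0.2976  0.0576] max [ 0.4273 -0.2862  0.0749]
 above30mm rect ((461.3152160644531, -286.76092529296875), (113.06927490234375, 126.11827850341797), 15.413521766662598)
red grip px 151 [0.4803 0.2622 0.0676] min [0.4613 0.2165 0.0563] max [0.541  0.2694 0.0792]
 above30mm rect ((508.8175354003906, 375.9874267578125), (112.3245849609375, 357.53363037109375), 2.9386649131774902)
```

View pics/topcrop.png

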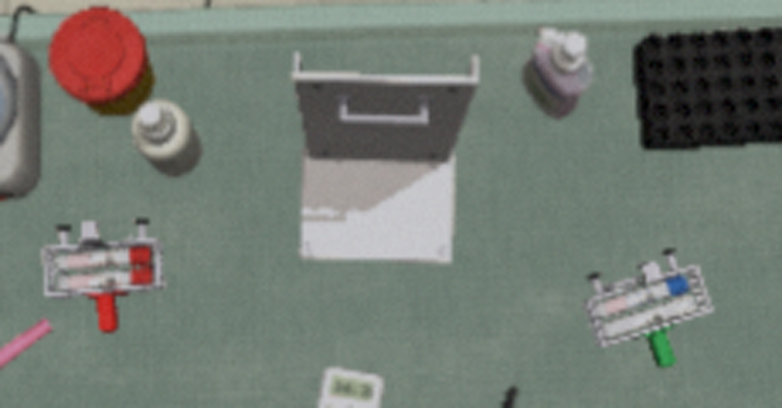

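```bash
python3 - <<'E'
from h import *
c=np.load('top.npy',allow_pickle=True).item(); W=cloud(c); hsv=cv2.cvtColor(c['pixels'],cv2.COLOR_RGB2HSV).astype(int)
w=W[135:215,225:305].reshape(-1,3)
q=w[(w[:,2]>.06)&(w[:,2]<.29)&(w[:,0]>.6)&(w[:,0]<.68)&(w[:,1]>-.09)&(w[:,1]<.045)]
A=np.c_[np.ones(len(q)),q[:,1:]]; co=np.linalg.lstsq(A,q[:,0],rcond=None)[0]; 
for i in range(3):
    r=q[:,0]-A@co; m=abs(r)<.006; co=np.linalg.lstsq(A[m],q[m,0],rcond=None)[0]
print('plate x=',co,len(q),m.sum(),'at bar',co@[1,-.023,.315], 'y range by z>.2',[np.percentile(q[m&(q[:,2]>.2),1],p) for p in(1,99)])
b=w[(w[:,2]>.300)&(w[:,2]<.335)&(w[:,0]<.628)]; print('bar',len(b),b.min(0),b.max(0),np.median(b,0)); 
f=np.polyfit(b[:,1],b[:,0],1);print('bar slope',f)
t=w[(w[:,2]>.36)]; print('top edge fit',np.polyfit(t[:,1],t[:,0],1),t.min(0),t.max(0))
ft=w[(w[:,2]>.005)&(w[:,2]<.014)&(abs(w[:,1]+.023)<.1)&(w[:,0]<.6)]; print('foot',ft.min(0),ft.max(0),len(ft))
# red-tray/green geometry: PCA
for k,(a,b_,e,f_) in {'green':(315,195,370,245),'red':(155,185,205,235)}.items():
    w=W[b_:f_,a:e].reshape(-1,3); h=hsv[b_:f_,a:e].reshape(-1,3)
    m=(h[:,1]>130)&(h[:,2]>50)&(((h[:,0]>45)&(h[:,0]<75)) if k=='green' else ((h[:,0]<8)|(h[:,0]>172)))&(w[:,2]>.045)&((w[:,0]<.505)if k=='red' else True)
    g=w[m]; gc=cv2.minAreaRect((g[:,:2]*1000).astype(np.float32)); print(k,'grip',gc,'mean',g.mean(0))
    hk=w[w[:,2]>.115]; print(' hook rect',cv2.minAreaRect((hk[:,:2]*1000).astype(np.float32)),hk[:,2].max())
    o=w[(w[:,2]>.04)&(w[:,1]<.34)]; print(' body',cv2.minAreaRect((o[:,:2]*1000).astype(np.float32)))
E
```

```text
plate x= [ 0.63676374  0.05662947 -0.00270552] 533 533 at bar 0.6346090272672934 y range by z>.2 [np.float64(-0.08865326423571332), np.float64(0.04386331997968758)]
bar 68 [ 0.61237931 -0.05774229  0.31127214] [0.62798662 0.0137629  0.32351039] [ 0.61647656 -0.02166237  0.31829647]
bar slope [0.02696574 0.61793179]
top edge fit [0.04574207 0.63851079] [ 0.62988119 -0.09758976  0.36019254] [0.66252051 0.05095326 0.38346842]
foot [ 0.49806256 -0.12294523  0.00500812] [0.59996608 0.07688259 0.0139667 ] 958
green grip ((425.2033996582031, -296.96624755859375), (32.94404220581055, 15.676464080810547), 15.929681777954102) mean [ 0.42558058 -0.29615848  0.07630134]
 hook rect ((497.4347839355469, -277.043701171875), (18.97303581237793, 15.5194091796875), 19.90311622619629) 0.14341133136773832
 body ((460.6974792480469, -287.8808898925781), (112.80422973632812, 118.48026275634766), 15.619257926940918)
red grip ((477.8418884277344, 257.9236755371094), (27.45009422302246, 37.186370849609375), 86.29509735107422) mean [0.47939923 0.25488303 0.07658515]
 hook rect ((553.11083984375, 259.103271484375), (18.078659057617188, 14.239847183227539), 2.296220302581787) 0.14177653700727433
 body ((514.7402954101562, 257.79345703125), (111.65806579589844, 118.25697326660156), 3.6255834102630615)
```

Call:
carry_out:
  motion: "0.0158 0.021 -0.0046 0 0 -4.45 120; 0.0158 0.021 -0.0046 0 0 -4.45 120; 0.0158 0.021 -0.0046 1.64 -5.92 0 120; 0.0158 0.021 -0.0046 1.64 -5.92 0 120; 0.0158 0.021 -0.0046 1.64 -5.92 0 120; 0.0158 0.021 -0.0046 1.64 -5.92 0 120; 0.0158 0.021 -0.0046 1.64 -5.92 0 120; 0.0158 0.021 -0.0046 1.64 -5.92 0 120; 0.0158 0.021 -0.0046 1.64 -5.92 0 120; 0 0 0 0 0 0 120; 0 0 0 0 0 0 120"
  grip_force: 15

```text
time_s: 1.02
ee_pos: [0.3687, -0.3118, 0.1245]
eef_rot: [-3.139, -0.748, 0.269]
force: [-0.4, -0.3, 0.4]
grip_width: 0.0497
grip_force: 0.0
```

```bash
cat >> h.py <<'E'
def lug(c,k,zmin=.045,roi=None):
    W=cloud(c); h=cv2.cvtColor(c['pixels'],cv2.COLOR_RGB2HSV).astype(int)
    m=(h[...,1]>130)&(h[...,2]>50)&(((h[...,0]>45)&(h[...,0]<75)) if k=='green' else ((h[...,0]<8)|(h[...,0]>172)))
    n,l,s,ce=cv2.connectedComponentsWithStats(m.astype(np.uint8))
    out=[]
    for i in np.argsort(-s[1:,4])[:3]+1:
        g=W[l==i]; g=g[~np.isnan(g[:,0])]
        if len(g)<10: continue
        out.append((s[i].tolist(),g.mean(0).round(4),cv2.minAreaRect((g[:,:2]*1000).astype(np.float32)),np.percentile(g[:,2],[2,98]).round(4)))
    return out
E
python3 - <<'E'
from h import *
o=ctrl.get_obs(); print(o['time_s'],o['ee_pos'],o['eef_rot'],o['force'],o['grip_width'],R.from_euler('xyz',o['eef_rot']).as_matrix()[:,2])
c=cam('wrist'); save(c,'w1'); np.save('w1.npy',c,allow_pickle=True)
for x in lug(c,'green'): print(x)
print(c['position'],c['attitude'])
E
```

```text
1.0167 [ 0.36865044 -0.31183705  0.12451145] [-3.13914305 -0.74753027  0.26869371] [-0.35789986 -0.30137871  0.44897846] 0.049658462580764874 [ 0.65478404  0.18283706 -0.7333679 ]
([232, 155, 42, 50, 1246], array([ 0.4282, -0.2986,  0.0734]), ((424.7130126953125, -299.43438720703125), (40.6693115234375, 37.170631408691406), 15.667152404785156), array([0.0539, 0.0803]))
[ 0.28047695 -0.33773657  0.33665278] [ 0.48042689  0.00304389 -1.30041726]
```

View pics/w1.png

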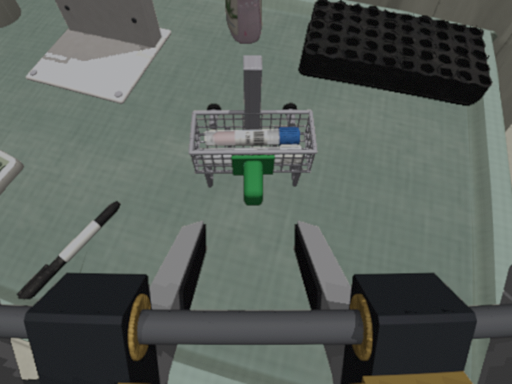

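The wrist view shows the green lug at (253,182), centred between the fingers, with yaw about 15.6°. I'll advance along the tool axis and grip.

Call:
carry_out:
  motion: "0.0082 0.0023 -0.0091 0 0 0 120; 0.0082 0.0023 -0.0091 0 0 0 120; 0.0082 0.0023 -0.0091 0 0 0 120; 0.0082 0.0023 -0.0091 0 0 0 120; 0.0082 0.0023 -0.0091 0 0 0 120; 0.0082 0.0023 -0.0091 0 0 0 120; 0.0082 0.0023 -0.0091 0 0 0 120; 0.0082 0.0023 -0.0091 0 0 0 120; 0 0 0 0 0 0 120; 0 0 0 0 0 0 140; 0 0 0 0 0 0 160; 0 0 0 0 0 0 180; 0 0 0 0 0 0 200; 0 0 0 0 0 0 220; 0 0 0 0 0 0 230; 0 0 0 0 0 0 230; 0 0 0 0 0 0 230"
  grip_force: 25

```text
time_s: 2.48
ee_pos: [0.4349, -0.2936, 0.0525]
eef_rot: [3.141, -0.751, 0.271]
force: [-1.3, -0.3, 2.0]
grip_width: 0.0095
grip_force: 0.5
```

```bash
python3 - <<'E'
from h import *
c=cam('wrist'); s=cam('side'); 
a=cv2.resize(c['pixels'][60:300,130:390],(520,480)); b=cv2.resize(s['pixels'][150:230,240:340],(600,480))[:, :280] if 0 else cv2.resize(s['pixels'][160:225,255:295+26],(280,480*1))
cv2.imwrite('pics/w2.png',np.hstack([a,b])[...,::-1])
for x in lug(c,'green'): print(x)
print(ctrl.get_obs()['grip_width'])
E
```

```text
([222, 184, 63, 71, 2292], array([ 0.4305, -0.2974,  0.0742]), ((424.10980224609375, -299.0677185058594), (41.62985610961914, 38.205142974853516), 14.26507568359375), array([0.0546, 0.0806]))
0.009469484919839715
```

View pics/w2.png

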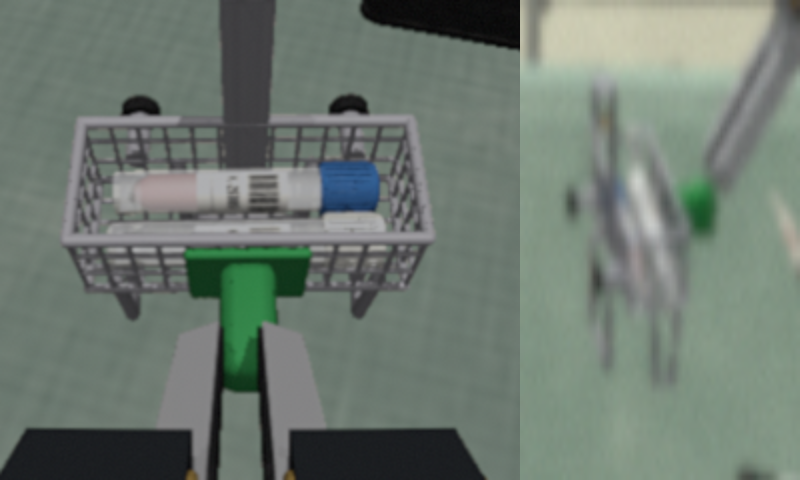

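```bash
python3 - <<'E'
from h import *
c=cam('wrist'); W=cloud(c); o=ctrl.get_obs()
print(o['ee_pos'],o['grip_width'],o['qpos'])
for n in ['wrist','side']:
    k=cam(n); p=att(k).T@(np.array(o['ee_pos'])-k['position']); u=np.array(k['K'])@[p[0]/-p[2],-p[1]/-p[2],1]; print(n,'tcp px',u,'depth',-p[2])
for v,u in [(225,232),(225,237),(225,262),(225,266),(235,250),(245,250),(225,250),(240,230),(240,272)]: print(v,u,W[v,u].round(4),c['pixels'][v,u])
E
```

```text
[ 0.43496042 -0.29356677  0.05241885] 0.009010509268601391 [-1.07364297  0.31406522  2.04392337  1.02082974  0.89382363 -0.49049644]
wrist tcp px [248.79192534 213.78268269   1.        ] depth 0.23055742667079862
side tcp px [292.48595992 191.43354113   1.        ] depth 1.6346530762235818
225 232 [ 0.4097 -0.2913  0.0914] [133 132 134]
225 237 [ 0.4102 -0.294   0.0921] [133 133 134]
225 262 [ 0.4139 -0.3071  0.092 ] [126 125 126]
225 266 [ 0.4145 -0.3091  0.0917] [132 132 133]
235 250 [ 0.4116 -0.3009  0.0777] [ 55 135  76]
245 250 [ 0.4063 -0.3024  0.0762] [25 76 39]
225 250 [ 0.4179 -0.2992  0.077 ] [ 54 134  75]
240 230 [ 0.3964 -0.295   0.1065] [132 132 133]
240 272 [ 0.4016 -0.3148  0.1074] [133 132 134]
```

```bash
python3 - <<'E'
from h import *
c=np.load('w1.npy',allow_pickle=True).item(); W=cloud(c); tcp=np.array([.36865,-.31184,.12451]); Rm=R.from_euler('xyz',[-3.13914305,-0.74753027,0.26869371]).as_matrix()
L=(W-tcp)@Rm  # tool coords
for v in (222,226,230,236,244,255):
    for u in (190,198,203,298,304,312):
        print(v,u,(L[v,u]*1000).round(0),end=' ')
    print()
m=(np.abs(L[...,0])<.015)&(np.abs(L[...,1])<.07)&(L[...,2]>-.08)&(L[...,2]<.03)
q=L[m]; print((q.min(0)*1000).round(),(q.max(0)*1000).round())
E
```

```text
222 190 [-51. -63. 119.] 222 198 [ 10. -28. -41.] 222 203 [-51. -49. 118.] 222 298 [  9.  28. -40.] 222 304 [-51.  58. 118.] 222 312 [-51.  66. 118.] 
226 190 [  9. -32. -46.] 226 198 [  9. -27. -47.] 226 203 [  8. -25. -44.] 226 298 [  9.  27. -45.] 226 304 [ 10.  30. -48.] 226 312 [  9.  34. -46.] 
230 190 [  9. -31. -52.] 230 198 [  9. -26. -52.] 230 203 [  8. -24. -48.] 230 298 [  8.  27. -49.] 230 304 [  9.  29. -53.] 230 312 [ 10.  33. -53.] 
236 190 [  9. -29. -60.] 236 198 [  9. -25. -59.] 236 203 [  6. -24. -53.] 236 298 [  8.  26. -56.] 236 304 [ 10.  28. -61.] 236 312 [  9.  32. -60.] 
244 190 [  9. -28. -69.] 244 198 [  8. -24. -67.] 244 203 [  2. -24. -54.] 244 298 [  4.  26. -57.] 244 304 [  8.  27. -67.] 244 312 [ 10.  30. -71.] 
255 190 [ 10. -26. -82.] 255 198 [  4. -24. -71.] 255 203 [ -3. -24. -56.] 255 298 [ -2.  26. -59.] 255 304 [  7.  26. -76.] 255 312 [ 10.  28. -83.] 
[ -8. -36. -80.] [ 11.  38. -38.]
```

The depth data puts the real fingertips about 39 mm behind the reported TCP, and the side view shows them just above the lug. I'll open and advance further along the tool axis.

Call:
carry_out:
  motion: "0 0 0 0 0 0 160; 0 0 0 0 0 0 120; 0 0 0 0 0 0 120; 0 0 0 0 0 0 120; 0.0039 0.0011 -0.0044 0 0 0 120; 0.0039 0.0011 -0.0044 0 0 0 120; 0.0039 0.0011 -0.0044 0 0 0 120; 0.0039 0.0011 -0.0044 0 0 0 120; 0 0 0 0 0 0 120"

```text
time_s: 3.48
ee_pos: [0.4509, -0.2883, 0.0336]
eef_rot: [-3.14, -0.75, 0.27]
force: [-0.6, -0.5, 0.8]
grip_width: 0.0495
grip_force: 0.0
```

```bash
python3 - <<'E'
from h import *
c=cam('wrist'); s=cam('side'); 
a=cv2.resize(c['pixels'][60:300,130:390],(520,480)); b=cv2.resize(s['pixels'][155:225,265:305],(280,480))
cv2.imwrite('pics/w3.png',np.hstack([a,b])[...,::-1])
o=ctrl.get_obs();print(o['force'],o['ee_pos'],o['grip_width'])
L=(cloud(c)-o['ee_pos'])@R.from_euler('xyz',o['eef_rot']).as_matrix()
for k in lug(c,'green'): print(k)
m=(np.abs(L[...,0]-.009)<.004)&(np.abs(L[...,1])<.045)&(np.abs(L[...,1])>.022)&(L[...,2]>-.08)&(L[...,2]<.03)
print(L[m][:,2].max())
E
```

```text
[ 0.36113835 -0.25298839 -1.32858072] [ 0.45065256 -0.28873767  0.03439494] 0.04990284845378605
([220, 194, 72, 81, 3301], array([ 0.4284, -0.2986,  0.0744]), ((425.46112060546875, -300.5942687988281), (40.36616897583008, 38.672611236572266), 18.95915985107422), array([0.0559, 0.0803]))
-0.006794903661485968
```

View pics/w3.png

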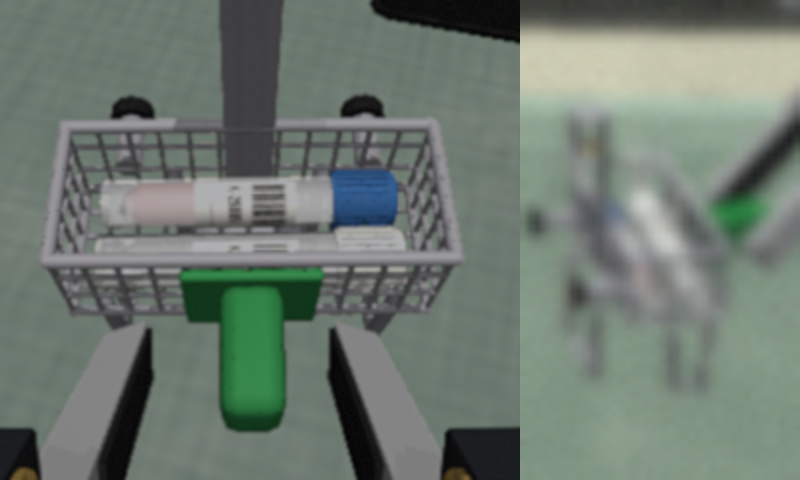

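The lug at crop (252,350) is now between the fingers, about 2 mm right of their centre. I'll shift 2 mm, advance the last 20 mm and close.

Call:
carry_out:
  motion: "0.0005 -0.002 0 0 0 0 120; 0.0033 0.0009 -0.0037 0 0 0 120; 0.0033 0.0009 -0.0037 0 0 0 120; 0.0033 0.0009 -0.0037 0 0 0 120; 0.0033 0.0009 -0.0037 0 0 0 120; 0 0 0 0 0 0 140; 0 0 0 0 0 0 160; 0 0 0 0 0 0 180; 0 0 0 0 0 0 195; 0 0 0 0 0 0 205; 0 0 0 0 0 0 215; 0 0 0 0 0 0 225; 0 0 0 0 0 0 235; 0 0 0 0 0 0 235; 0 0 0 0 0 0 235"
  grip_force: 25

```text
time_s: 4.83
ee_pos: [0.4642, -0.2875, 0.0199]
eef_rot: [3.141, -0.75, 0.27]
force: [-0.9, -0.9, -0.1]
grip_width: 0.0362
grip_force: 25.0
```

The 36 mm opening means the tips closed on the lug's wide flange. I'll open, back off 8 mm and regrip.

Call:
carry_out:
  motion: "0 0 0 0 0 0 180; 0 0 0 0 0 0 130; 0 0 0 0 0 0 130; -0.004 -0.0011 0.0005 0 0 0 130; -0.004 -0.0011 0.0005 0 0 0 130; 0 0 0 0 0 0 150; 0 0 0 0 0 0 170; 0 0 0 0 0 0 190; 0 0 0 0 0 0 205; 0 0 0 0 0 0 215; 0 0 0 0 0 0 225; 0 0 0 0 0 0 235; 0 0 0 0 0 0 235; 0 0 0 0 0 0 235"
  grip_force: 25

```text
time_s: 6.0
ee_pos: [0.4563, -0.2897, 0.0209]
eef_rot: [3.141, -0.751, 0.271]
force: [1.0, 0.1, -0.6]
grip_width: 0.0176
grip_force: 25.0
```

Call:
carry_out:
  motion: "0 0 0.003 0 0 0 235; 0 0 0.008 0 0 0 235; 0 0 0.014 0 0 0 235; 0 0 0.02 0 0 0 235; 0 0 0.02 0 0 0 235; 0 0 0.02 0 0 0 235; 0 0 0.02 0 0 0 235; 0 0 0.02 0 0 0 235; 0 0 0.02 0 0 0 235; 0 0 0.02 0 0 0 235; 0 0 0.02 0 0 0 235; 0 0 0.014 0 0 0 235; 0 0 0.008 0 0 0 235; 0 0 0.003 0 0 0 235; 0 0 0 0 0 0 235; 0 0 0 0 0 0 235"
  grip_force: 40

```text
time_s: 7.33
ee_pos: [0.456, -0.2894, 0.2301]
eef_rot: [-3.14, -0.75, 0.27]
force: [0.4, -0.0, -2.2]
grip_width: 0.0175
grip_force: 40.0
```

Call:
carry_out:
  motion: "0.0006 0.003 0 0 0 -0.2 235; 0.0016 0.009 0 0 0 -0.6 235; 0.0026 0.0155 0 0 0 -1.1 235; 0.0026 0.0155 0 0 0 -1.1 235; 0.0026 0.0155 0 0 0 -1.1 235; 0.0026 0.0155 0 0 0 -1.1 235; 0.0026 0.0155 0 0 0 -1.1 235; 0.0026 0.0155 0 0 0 -1.1 235; 0.0026 0.0155 0 0 0 -1.1 235; 0.0026 0.0155 0 0 0 -1.1 235; 0.0026 0.0155 0 0 0 -1.1 235; 0.0026 0.0155 0 0 0 -1.1 235; 0.0026 0.0155 0 0 0 -1.1 235; 0.0026 0.0155 0 0 0 -1.1 235; 0.0026 0.0155 0 0 0 -1.1 235; 0.0026 0.0155 0 0 0 -1.1 235; 0.0026 0.0155 0 0 0 -1.1 235; 0.0026 0.0155 0 0 0 -1.1 235; 0.002 0.009 0 0 0 -0.3 235; 0.0015 0.0034 0 0 0 0 235"

```text
time_s: 9.0
ee_pos: [0.5031, -0.0152, 0.2304]
eef_rot: [-3.14, -0.75, -0.055]
force: [0.7, -0.8, -2.7]
grip_width: 0.0178
grip_force: 40.0
```

```bash
python3 - <<'E'
from h import *
s=cam('side');t=cam('top');np.save('s2.npy',s,allow_pickle=True);np.save('t2.npy',t,allow_pickle=True)
cv2.imwrite('pics/v4.png',np.hstack([cv2.resize(s['pixels'][60:260,180:330],(360,480),interpolation=cv2.INTER_CUBIC),cv2.resize(t['pixels'][130:230,220:310],(432,480),interpolation=cv2.INTER_CUBIC)])[...,::-1])
o=ctrl.get_obs(); print(o['time_s'],o['ee_pos'],o['eef_rot'],o['force'],o['grip_width'])
W=cloud(t); w=W.reshape(-1,3)
g=w[(w[:,0]>.4)&(w[:,0]<.608)&(abs(w[:,1]+.02)<.07)&(w[:,2]>.22)]
hk=g[(g[:,2]>.325)]; print('hook',len(hk), hk.min(0),hk.max(0),cv2.minAreaRect((hk[:,:2]*1000).astype(np.float32)))
for r in lug(t,'green'):print(r)
for r in lug(s,'green'):print(r)
E
```

```text
9.1 [ 0.50325749 -0.01624801  0.23046821] [-3.14099437 -0.74994877 -0.0543991 ] [ 0.20502548 -0.58824692 -1.95360784] 0.018119074213883098
hook 455 [ 0.40000872 -0.08944048  0.32563998] [0.5549121  0.04875075 0.38624768] ((477.47113037109375, -20.32599639892578), (154.88519287109375, 138.1896514892578), 0.017830118536949158)
([259, 210, 6, 13, 64], array([ 0.4727, -0.0134,  0.2859]), ((471.9446716308594, -14.692913055419922), (14.504488945007324, 35.0091552734375), 87.99829864501953), array([0.2809, 0.2914]))
([277, 159, 8, 9, 38], array([ 0.4825, -0.0056,  0.2796]), ((482.8509826660156, -4.426732063293457), (27.772258758544922, 11.986441612243652), 39.96571350097656), array([0.2679, 0.2869]))
```

View pics/v4.png

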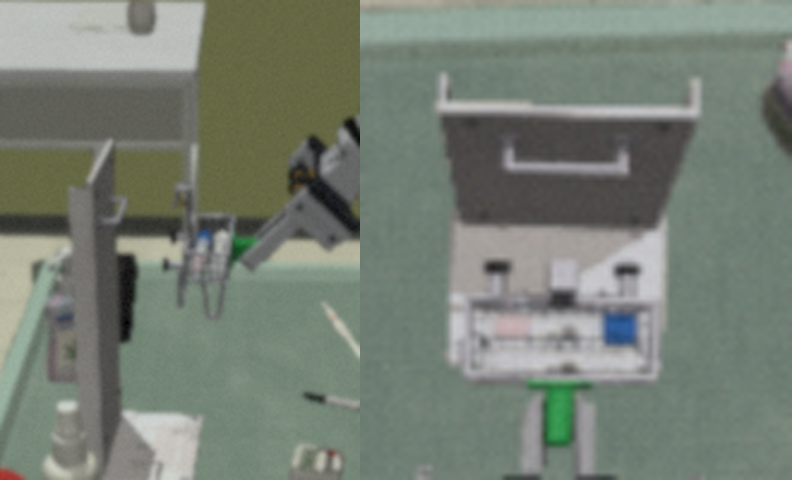

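The basket is held level. In the top crop its hook is at (563,278), just in front of the bar at (566,165). I'll measure hook and bar in the same view.

```bash
python3 - <<'E'
from h import *
t=np.load('t2.npy',allow_pickle=True).item()
w=cloud(t).reshape(-1,3)
hk=w[(w[:,0]>.535)&(w[:,0]<.58)&(abs(w[:,1]+.02)<.03)&(w[:,2]>.325)]
print('hook',len(hk),hk.min(0),hk.max(0),hk.mean(0),cv2.minAreaRect((hk[:,:2]*1000).astype(np.float32)))
b=w[(w[:,2]>.300)&(w[:,2]<.335)&(w[:,0]<.628)&(w[:,0]>.6)]; print('bar',b.min(0),b.max(0),b.mean(0))
for sg in (-1,1):
    q=w[(w[:,0]>.53)&(w[:,0]<.58)&(abs(w[:,1]+.018-sg*.04)<.015)&(w[:,2]>.25)&(w[:,2]<.3)]; print('buf',len(q),q.mean(0),q.max(0),q.min(0))
tr=w[(w[:,0]>.48)&(w[:,0]<.575)&(abs(w[:,1]+.02)<.075)&(w[:,2]>.27)&(w[:,2]<.315)]
print('tray',cv2.minAreaRect((tr[:,:2]*1000).astype(np.float32)), tr[:,1].min(),tr[:,1].max())
# rim height levelness: plane fit on rim
A=np.c_[np.ones(len(tr)),tr[:,:2]]; m=tr[:,2]>np.median(tr[:,2])-.01
print(np.linalg.lstsq(A[m],tr[m,2],rcond=None)[0])
E
```

```text
hook 43 [ 0.53813048 -0.02597903  0.32563998] [ 0.5549121  -0.01177787  0.35350655] [ 0.54608755 -0.01880924  0.34723459] ((546.472900390625, -18.857004165649414), (13.937247276306152, 16.745298385620117), 88.89482879638672)
bar [ 0.6121842  -0.05756611  0.31331916] [0.62772001 0.01375936 0.32207214] [ 0.61718988 -0.0217472   0.31827526]
buf 71 [ 0.5439061  -0.05792074  0.27584629] [ 0.56302827 -0.04387124  0.29800424] [ 0.53028647 -0.07265099  0.25793025]
buf 86 [0.54577722 0.02162114 0.27756621] [0.56771691 0.03677942 0.2992328 ] [0.53050574 0.00746088 0.25411672]
tray ((522.5288696289062, -17.24585723876953), (115.10298919677734, 85.27706146240234), 86.3040771484375) -0.07567401356923315 0.04046302985032501
[ 0.30886852 -0.05348288  0.01964168]
```

Call:
carry_out:
  motion: "0.003 0 0.001 0 0 0 235; 0.008 -0.0005 0.001 0 0 0 235; 0.01 -0.0006 0.001 0 0 0 235; 0.01 -0.0006 0 0 0 0 235; 0.01 -0.0006 0 0 0 0 235; 0.01 -0.0006 0 0 0 0 235; 0.007 -0.0004 0 0 0 0 235; 0.003 -0.0002 0 0 0 0 235; 0.001 0 0 0 0 0 235; 0 0 0 0 0 0 235; 0 0 0 0 0 0 235"

```text
time_s: 10.02
ee_pos: [0.5654, -0.0209, 0.2339]
eef_rot: [3.141, -0.75, -0.056]
force: [0.5, 0.4, -2.1]
grip_width: 0.0177
grip_force: 40.0
```

Call:
carry_out:
  motion: "0.0015 -0.0001 0 0 0 0 235; 0.0015 -0.0001 0 0 0 0 235; 0 0 0 0 0 0 235"

```text
time_s: 10.27
ee_pos: [0.5687, -0.021, 0.2341]
eef_rot: [3.141, -0.751, -0.056]
force: [0.5, -0.9, -2.2]
grip_width: 0.0175
grip_force: 40.0
```

Call:
carry_out:
  motion: "0.0015 -0.0001 0 0 0 0 235; 0.0015 -0.0001 0 0 0 0 235; 0 0 0 0 0 0 235"

```text
time_s: 10.52
ee_pos: [0.5714, -0.0211, 0.2336]
eef_rot: [-3.142, -0.749, -0.056]
force: [-3.7, 0.0, -2.3]
grip_width: 0.0177
grip_force: 40.0
```

Contact with the plate at about 4 N. I'll ease back slightly and descend, watching the force.

Call:
carry_out:
  motion: "-0.0006 0 0 0 0 0 235; 0 0 -0.003 0 0 0 235; 0 0 -0.003 0 0 0 235; 0 0 -0.003 0 0 0 235; 0 0 -0.002 0 0 0 235; 0 0 0 0 0 0 235"

```text
time_s: 11.02
ee_pos: [0.571, -0.0212, 0.2227]
eef_rot: [3.141, -0.751, -0.056]
force: [-0.4, -0.2, -1.2]
grip_width: 0.0178
grip_force: 40.0
```

Call:
carry_out:
  motion: "0 0 -0.0015 0 0 0 235; 0 0 -0.0015 0 0 0 235; 0 0 0 0 0 0 235"

```text
time_s: 11.27
ee_pos: [0.5712, -0.0212, 0.2203]
eef_rot: [3.141, -0.752, -0.056]
force: [-0.8, -0.4, 1.4]
grip_width: 0.0179
grip_force: 40.0
```

Call:
carry_out:
  motion: "0 0 -0.0015 0 0 0 235; 0 0 -0.0015 0 0 0 235; 0 0 0 0 0 0 235"

```text
time_s: 11.52
ee_pos: [0.5707, -0.0212, 0.2165]
eef_rot: [3.141, -0.75, -0.056]
force: [-3.2, -0.6, 0.2]
grip_width: 0.0177
grip_force: 40.0
```

Call:
carry_out:
  motion: "0 0 -0.0015 0 0 0 235; 0 0 -0.0015 0 0 0 235; 0 0 0 0 0 0 235"

```text
time_s: 11.77
ee_pos: [0.5709, -0.0212, 0.2135]
eef_rot: [3.141, -0.75, -0.056]
force: [0.2, -0.1, 0.1]
grip_width: 0.0178
grip_force: 40.0
```

Call:
carry_out:
  motion: "0 0 -0.0015 0 0 0 235; 0 0 -0.0015 0 0 0 235; 0 0 0 0 0 0 235"

```text
time_s: 12.02
ee_pos: [0.5706, -0.0211, 0.21]
eef_rot: [3.141, -0.749, -0.056]
force: [1.3, -0.2, -2.1]
grip_width: 0.0179
grip_force: 40.0
```

Call:
carry_out:
  motion: "0 0 -0.001 0 0 0 235; 0 0 -0.001 0 0 0 235; 0 0 0 0 0 0 235"

```text
time_s: 12.27
ee_pos: [0.5708, -0.0211, 0.2084]
eef_rot: [3.141, -0.75, -0.056]
force: [0.9, 0.0, -1.9]
grip_width: 0.0178
grip_force: 40.0
```

Call:
carry_out:
  motion: "0 0 -0.001 0 0 0 235; 0 0 -0.001 0 0 0 235; 0 0 0 0 0 0 235"

```text
time_s: 12.52
ee_pos: [0.5708, -0.0212, 0.2066]
eef_rot: [3.141, -0.75, -0.056]
force: [0.9, 0.1, -2.2]
grip_width: 0.0179
grip_force: 40.0
```

Call:
carry_out:
  motion: "0 0 -0.001 0 0 0 235; 0 0 -0.0005 0 0 0 235; 0 0 0 0 0 0 235"

```text
time_s: 12.77
ee_pos: [0.5709, -0.0212, 0.2053]
eef_rot: [3.141, -0.75, -0.056]
force: [0.2, -0.8, -1.8]
grip_width: 0.0179
grip_force: 40.0
```

Call:
carry_out:
  motion: "0 0 -0.001 0 0 0 235; 0 0 -0.0005 0 0 0 235; 0 0 0 0 0 0 235"

```text
time_s: 13.02
ee_pos: [0.5713, -0.0212, 0.2045]
eef_rot: [3.141, -0.752, -0.056]
force: [-0.5, 0.5, 1.1]
grip_width: 0.0177
grip_force: 40.0
```

```bash
python3 - <<'E'
from h import *
s=cam('side');t=cam('top')
cv2.imwrite('pics/v5.png',np.hstack([cv2.resize(s['pixels'][115:215,195:265],(336,480),interpolation=cv2.INTER_CUBIC),cv2.resize(t['pixels'][130:230,220:310],(432,480),interpolation=cv2.INTER_CUBIC)])[...,::-1])
o=ctrl.get_obs(); print(o['time_s'],o['ee_pos'],o['force'],o['moment'])
w=cloud(t).reshape(-1,3); hk=w[(w[:,0]>.59)&(w[:,0]<.632)&(abs(w[:,1]+.022)<.01)&(w[:,2]>.3)]
print(len(hk),hk.min(0),hk.max(0),np.sort(hk[:,2])[-12:].round(3))
E
```

```text
13.1167 [ 0.57128867 -0.02122401  0.20452217] [0.19879149 0.11507076 0.87137931] [ 0.02081675 -0.15000427  0.06334857]
42 [ 0.60529161 -0.03184151  0.30863028] [ 0.62241743 -0.01454489  0.3274424 ] [0.323 0.323 0.323 0.323 0.323 0.324 0.324 0.324 0.324 0.325 0.326 0.327]
```

View pics/v5.png

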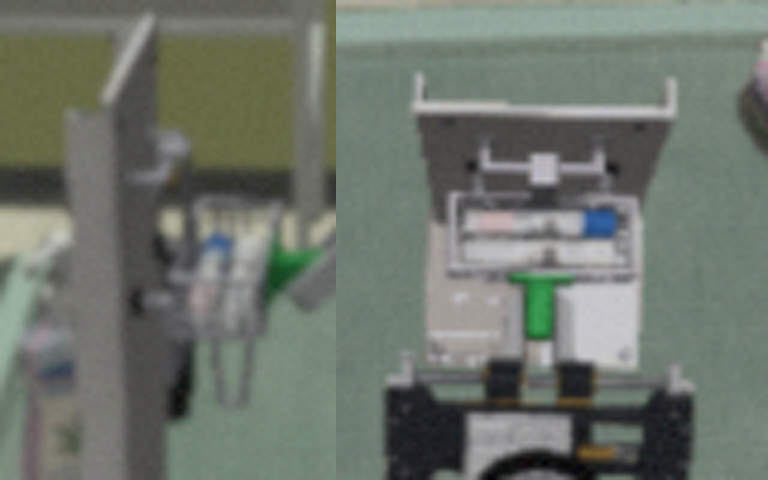

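The top crop shows the hook over the bar at (543,168). Its top is at about 0.322 m, which is the seated height. I'll press slightly more, release and retreat.

Call:
carry_out:
  motion: "0 0 -0.0006 0 0 0 235; 0 0 0 0 0 0 235"

```text
time_s: 13.28
ee_pos: [0.5714, -0.0212, 0.2043]
eef_rot: [3.141, -0.752, -0.056]
force: [-3.0, 1.3, 5.9]
grip_width: 0.0178
grip_force: 40.0
```

Call:
carry_out:
  motion: "0 0 0.0008 0 0 0 235; 0 0 0 0 0 0 215; 0 0 0 0 0 0 195; 0 0 0 0 0 0 165; 0 0 0 0 0 0 140; 0 0 0 0 0 0 140; -0.0034 0.0002 0.0037 0 0 0 140; -0.0075 0.0004 0.008 0 0 0 140; -0.0136 0.0008 0.0146 0 0 0 140; -0.0136 0.0008 0.0146 0 0 0 140; -0.0136 0.0008 0.0146 0 0 0 140; -0.0136 0.0008 0.0146 0 0 0 140; -0.0136 0.0008 0.0146 0 0 0 140; -0.0136 0.0008 0.0146 0 0 0 140; -0.0136 0.0008 0.0146 0 0 0 140"

```text
time_s: 14.53
ee_pos: [0.4638, -0.0149, 0.3189]
eef_rot: [3.141, -0.751, -0.056]
force: [-0.1, 0.8, 0.6]
grip_width: 0.0422
grip_force: 0.0
```

```bash
python3 - <<'E'
from h import *
s=cam('side');t=cam('top');np.save('s3.npy',s,allow_pickle=True);np.save('t3.npy',t,allow_pickle=True)
o=ctrl.get_obs(); print(o['time_s'],o['ee_pos'],o['force'],o['grip_width'])
w=cloud(t).reshape(-1,3); hk=w[(w[:,0]>.59)&(w[:,0]<.632)&(abs(w[:,1]+.022)<.01)&(w[:,2]>.3)]
print('hook',len(hk),hk.mean(0),np.sort(hk[:,2])[-12:].round(3))
for r in lug(t,'green'):print('g',r)
for r in lug(t,'red'):print('r',r)
for r in lug(s,'green'):print('gs',r)
h=cv2.cvtColor(t['pixels'],cv2.COLOR_RGB2HSV)
# red basket details from first top image
c=np.load('top.npy',allow_pickle=True).item(); W=cloud(c)[185:235,155:205]; px=c['pixels'][185:235,155:205]
w=W.reshape(-1,3); tr=w[(w[:,2]>.072)&(w[:,2]<.1)&(w[:,0]>.49)&(w[:,0]<.56)]
print('red tray',cv2.minAreaRect((tr[:,:2]*1000).astype(np.float32)))
dk=(px.max(2)<60).reshape(-1)&(w[:,2]>.04); print('dark buffers',w[dk].round(3).tolist())
E
```

```text
14.6333 [ 0.46432662 -0.01497654  0.32107055] [ 0.61045531  0.12012798 -0.60934035] 0.04254978219250631
hook 42 [ 0.61327448 -0.02341886  0.32050877] [0.323 0.323 0.324 0.324 0.324 0.324 0.324 0.324 0.325 0.325 0.327 0.328]
g ([259, 188, 7, 12, 54], array([ 0.5414, -0.018 ,  0.2605]), ((540.3853149414062, -18.702136993408203), (17.801300048828125, 33.83123779296875), 87.4706802368164), array([0.2562, 0.2648]))
r ([165, 132, 28, 29, 618], array([0.7277, 0.2526, 0.1286]), ((729.970947265625, 254.2435302734375), (92.04673767089844, 92.8201675415039), 28.753103256225586), array([0.1163, 0.1365]))
r ([28, 177, 30, 4, 79], array([0.6152, 0.6678, 0.2264]), ((614.1014404296875, 675.5975952148438), (103.46304321289062, 10.938861846923828), 87.88021087646484), array([0.2212, 0.2311]))
r ([177, 216, 8, 12, 61], array([0.4794, 0.2549, 0.0764]), ((477.7064514160156, 254.47671508789062), (37.13903045654297, 25.142852783203125), 9.015401840209961), array([0.0681, 0.0827]))
gs ([251, 168, 14, 8, 85], array([ 0.5424, -0.0108,  0.249 ]), ((542.4581909179688, -9.946197509765625), (36.23589324951172, 14.882957458496094), 10.04069709777832), array([0.2398, 0.2581]))
red tray ((520.2958374023438, 258.28326416015625), (56.23104476928711, 118.1915283203125), 3.2211837768554688)
dark buffers []
```

```bash
python3 - <<'E'
from h import *
c=np.load('w1.npy',allow_pickle=True).item(); tcp=np.array([.36865,-.31184,.12451]); Rm=R.from_euler('xyz',[-3.13914305,-0.74753027,0.26869371]).as_matrix()
L=((cloud(c)-tcp)@Rm).reshape(-1,3)*1000
print('cam in tool',(np.array(c['position'])-tcp)@Rm)
for z in range(-240,-30,10):
    m=(L[:,2]>=z)&(L[:,2]<z+10)&(abs(L[:,1])<120)&(L[:,0]<120)&(L[:,0]>-60); 
    if m.sum(): 
        q=L[m]; i=abs(q[:,1])<20; print(z,m.sum(),'x',q[:,0].min().round(),q[:,0].max().round(),'y',q[:,1].min().round(),q[:,1].max().round(),'near y0 xmax',q[i,0].max().round() if i.any() else None)
# geometry vs nominal in side view t3
t=np.load('t3.npy',allow_pickle=True).item(); o=ctrl.get_obs()
L=((cloud(t)-o['ee_pos'])@R.from_euler('xyz',o['eef_rot']).as_matrix()).reshape(-1,3)*1000
for z in range(-260,0,15):
    m=(L[:,2]>=z)&(L[:,2]<z+15)&(abs(L[:,1])<130)&(abs(L[:,0])<120)
    if m.sum(): q=L[m]; print('top',z,m.sum(),'x',q[:,0].min().round(),q[:,0].max().round(),'y',q[:,1].min().round(),q[:,1].max().round())
E
```

```text
cam in tool [ 0.0768359   0.00102574 -0.21804787]
-170 7177 x 16.0 35.0 y -47.0 49.0 near y0 xmax None
-160 22018 x 7.0 35.0 y -60.0 65.0 near y0 xmax 30.0
-150 7237 x -6.0 35.0 y -73.0 75.0 near y0 xmax 29.0
-140 1829 x -11.0 33.0 y -73.0 75.0 near y0 xmax None
-130 445 x -10.0 11.0 y -32.0 34.0 near y0 xmax None
-120 914 x -10.0 11.0 y -35.0 37.0 near y0 xmax None
-110 1307 x -5.0 11.0 y -36.0 38.0 near y0 xmax None
-100 1091 x -8.0 11.0 y -36.0 38.0 near y0 xmax None
-90 889 x -8.0 11.0 y -37.0 38.0 near y0 xmax None
-80 738 x -8.0 11.0 y -36.0 38.0 near y0 xmax None
-70 601 x -8.0 10.0 y -36.0 38.0 near y0 xmax None
-60 520 x -8.0 10.0 y -36.0 38.0 near y0 xmax None
-50 360 x -8.0 10.0 y -36.0 37.0 near y0 xmax None
-40 23 x -8.0 10.0 y -27.0 28.0 near y0 xmax None
top -260 113 x -2.0 36.0 y -36.0 36.0
top -245 234 x -11.0 40.0 y -39.0 37.0
top -230 133 x -32.0 38.0 y -39.0 26.0
top -215 48 x 19.0 27.0 y -40.0 17.0
top -200 117 x 17.0 27.0 y -40.0 17.0
top -185 908 x -33.0 38.0 y -89.0 87.0
top -170 311 x -26.0 38.0 y -85.0 85.0
top -155 187 x -24.0 37.0 y -79.0 81.0
top -140 3 x 33.0 35.0 y 74.0 79.0
top -125 21 x -4.0 13.0 y -33.0 34.0
top -110 43 x -2.0 13.0 y -33.0 34.0
top -95 38 x 2.0 14.0 y -33.0 32.0
top -80 34 x 8.0 13.0 y -31.0 32.0
top -65 37 x 7.0 14.0 y -32.0 32.0
top -50 14 x -2.0 12.0 y -29.0 30.0
```

Call:
carry_out:
  motion: "-0.0017 0.0101 -0.0062 0 0 0.2 140; -0.0017 0.02 -0.0122 0 -0.15 0.5 140; -0.0017 0.02 -0.0172 0 -0.15 0.5 140; -0.0017 0.02 -0.0172 0 -0.15 0.5 140; -0.0017 0.02 -0.0172 0 -0.15 0.5 140; -0.0017 0.02 -0.0172 0 -0.15 0.5 140; -0.0017 0.02 -0.0172 0 -0.15 0.5 140; -0.0017 0.02 -0.0172 0 -0.15 0.5 140; -0.0017 0.02 -0.0172 0 -0.15 0.5 140; -0.0017 0.02 -0.0172 0 -0.15 0.5 140; -0.0017 0.02 -0.0172 0 -0.15 0.5 140; -0.0017 0.02 -0.0172 0 -0.15 0.5 140; -0.0014 0.02 -0.0172 0 -0.15 0.5 140; -0.0013 0.0179 -0.0115 0 -0.2 0.2 140; 0 0 -0.0077 0 0 0 130; 0 0 0 0 0 0 130; 0 0 0 0 0 0 130"

```text
time_s: 16.05
ee_pos: [0.4544, 0.2132, 0.1279]
eef_rot: [-3.107, -0.717, 0.089]
force: [-0.4, -0.4, -0.4]
grip_width: 0.0458
grip_force: 0.0
```

```bash
python3 - <<'E'
from h import *
o=ctrl.get_obs(); Rm=R.from_euler('xyz',o['eef_rot']).as_matrix(); print(o['time_s'],o['ee_pos'],Rm[:,2],Rm[:,1],o['grip_width'])
c=cam('wrist'); cv2.imwrite('pics/w6.png',c['pixels'][60:384,100:420][...,::-1])
for r in lug(c,'red'):print('r',r)
W=cloud(c); L=(W-o['ee_pos'])@Rm*1000
h=cv2.cvtColor(c['pixels'],cv2.COLOR_RGB2HSV).astype(int)
m=(h[...,1]>130)&((h[...,0]<8)|(h[...,0]>172))&(W[...,2]>.065)&(W[...,2]<.09)
n,l,s,ce=cv2.connectedComponentsWithStats(m.astype(np.uint8))
for i in np.argsort(-s[1:,4])[:2]+1: q=L[l==i]; print(s[i],q.mean(0).round(1),q.min(0).round(),q.max(0).round())
w=W.reshape(-1,3); tr=w[(w[:,2]>.072)&(w[:,2]<.1)&(w[:,0]>.48)&(w[:,0]<.57)&(abs(w[:,1]-.258)<.075)]
print('tray',cv2.minAreaRect((tr[:,:2]*1000).astype(np.float32)))
hk=w[(w[:,2]>.12)&(w[:,0]>.52)&(w[:,0]<.6)&(abs(w[:,1]-.258)<.03)]; print('hook',len(hk),hk.mean(0) if len(hk) else '')
E
```

```text
16.05 [0.45439124 0.21317525 0.12788537] [ 0.65081394  0.09258096 -0.75357149] [ 0.11142249 -0.99343762 -0.02582116] 0.0457702911571202
r ([185, 184, 47, 52, 1251], array([0.4833, 0.2533, 0.074 ]), ((466.808837890625, 253.7808837890625), (76.26131439208984, 38.58671569824219), 3.7328872680664062), array([0.055 , 0.0803]))
r ([201, 0, 76, 17, 988], array([0.6867, 0.2503, 0.1156]), ((692.1552734375, 253.56646728515625), (24.977420806884766, 81.92477416992188), 0.953029215335846), array([0.1078, 0.1246]))
r ([240, 153, 23, 28, 563], array([0.5263, 0.2207, 0.066 ]), ((526.2697143554688, 220.612060546875), (30.817459106445312, 20.062101364135742), 2.3433406352996826), array([0.0586, 0.0691]))
[ 185  184   46   49 1093] [-10.2 -35.9  61.6] [-35. -56.  46.] [  4. -17.  78.]
[242 153  21  14 268] [19.9  2.6 97.7] [14. -7. 94.] [ 25.  12. 105.]
tray ((513.19921875, 257.2319030761719), (67.07892608642578, 116.71211242675781), 2.6700167655944824)
hook 631 [0.54763903 0.25778837 0.13346874]
```

View pics/w6.png

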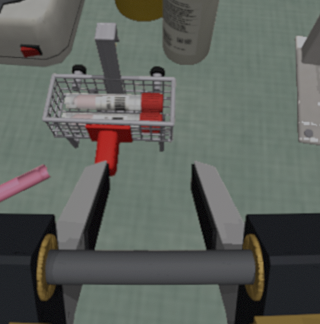

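The wrist view shows the red lug at crop (107,148) attached to the used basket, with two red-capped tubes at (150,100) and (150,117). The loose pink tube at (22,183) is the look-alike and stays. The last move was speed-limited, so I'll compute the correction.

```bash
cat > corr.py <<'E'
from h import *
def corr(pos,yaw,lean):
    o=ctrl.get_obs(); y=np.radians(yaw);l=np.radians(lean)
    z=np.array([np.sin(l)*np.cos(y),np.sin(l)*np.sin(y),-np.cos(l)]); yy=np.array([np.sin(y),-np.cos(y),0])
    T=np.c_[np.cross(yy,z),yy,z]; Rm=R.from_euler('xyz',o['eef_rot']).as_matrix()
    print(o['time_s'],'shift',(np.array(pos)-o['ee_pos']).round(4),'rot deg',np.degrees(R.from_matrix(T@Rm.T).as_rotvec()).round(2),'z',z.round(3),'f',o['force'].round(1),o['grip_width'])
E
python3 -c "
from corr import *
corr([.4412,.2528,.0937],3.1,45)"
```

```text
16.1 shift [-0.0134  0.0395 -0.0347] rot deg [-1.17 -3.99 -3.34] z [ 0.706  0.038 -0.707] f [-0.1  0.3 -0.5] 0.04618738595406127
```

Call:
carry_out:
  motion: "-0.0022 0.0066 -0.0058 -0.2 -0.67 -0.56 130; -0.0022 0.0066 -0.0058 -0.2 -0.67 -0.56 130; -0.0022 0.0066 -0.0058 -0.2 -0.67 -0.56 130; -0.0022 0.0066 -0.0058 -0.2 -0.67 -0.56 130; -0.0022 0.0066 -0.0058 -0.2 -0.67 -0.56 130; -0.0022 0.0066 -0.0058 -0.2 -0.67 -0.56 130; 0 0 0 0 0 0 130; 0 0 0 0 0 0 130"

```text
time_s: 16.77
ee_pos: [0.4563, 0.2173, 0.1316]
eef_rot: [-3.106, -0.716, 0.086]
force: [0.5, -0.4, -0.2]
grip_width: 0.0459
grip_force: 0.0
```

```bash
python3 - <<'E'
from corr import *
corr([.4412,.2528,.0937],3.1,45)
o=ctrl.get_obs(); Rm=R.from_euler('xyz',o['eef_rot']).as_matrix()
c=cam('wrist'); W=cloud(c); L=(W-o['ee_pos'])@Rm*1000
h=cv2.cvtColor(c['pixels'],cv2.COLOR_RGB2HSV).astype(int)
m=(h[...,1]>130)&((h[...,0]<8)|(h[...,0]>172))&(W[...,2]>.074)&(W[...,2]<.09)&(W[...,0]<.5)
n,l,s,ce=cv2.connectedComponentsWithStats(m.astype(np.uint8))
i=np.argmax(s[1:,4])+1; q=W[l==i]; k=L[l==i]
for a,b in((.455,.470),(.470,.480),(.480,.488),(.488,.5)):
    j=(q[:,0]>a)&(q[:,0]<b); print(a,j.sum(),'tool y',k[j,1].min().round(1),k[j,1].max().round(1), q[j,1].min().round(4),q[j,1].max().round(4)) if j.any() else 0
print(q.min(0),q.max(0))
E
```

```text
16.7667 shift [-0.0151  0.0355 -0.0379] rot deg [-1.2  -4.06 -3.23] z [ 0.706  0.038 -0.707] f [ 0.5 -0.4 -0.2] 0.045858352101513296
0.455 145 tool y -41.0 -25.6 0.2459 0.2616
0.47 203 tool y -41.5 -25.1 0.2462 0.2627
0.48 154 tool y -41.4 -25.3 0.2471 0.2637
0.488 354 tool y -51.4 -13.2 0.2364 0.2747
[0.45853097 0.23639692 0.07400638] [0.49800236 0.2747245  0.08139315]
```

```bash
python3 -c "
from h import *
o=ctrl.get_obs();print(o['qpos'].round(3),o['joint_vel'].round(3),o['force'],o['tau'].round(1))"
```

```text
[ 0.522 -0.088  2.237 -0.688  0.396  2.554] [-0.     0.001  0.002 -0.001 -0.001 -0.   ] [-0.07160134 -0.62231155 -0.37054032] [  0.  -25.8 -31.2  -0.6  -1.1   0. ]
```

Joint 6 has run into its range end: at this side the hand needs the half-turned grasp, and joint 4 is close to its limit. I'll fit a small kinematic model to check feasibility.

```bash
cat > kin.py <<'E'
from h import *
from scipy.optimize import least_squares
D=[([-1.21160193,.300467702,1.5215845,0,1.32072567,-.0665863],[.22705,-.50060,.16599],[-3.1404,0,.42579]),
([-1.07364297,.31406522,2.04392337,1.02082974,.89382363,-.49049644],[.43496,-.29357,.05242],[3.141,-.751,.271]),
([.522,-.088,2.237,-.688,.396,2.554],[.4563,.2173,.1316],[-3.106,-.716,.086])]
Rz=lambda a:R.from_euler('z',a); Ry=lambda a:R.from_euler('y',a)
def fk(q,p):
    r0,h,a,b,d,s=p
    R1=Rz(q[0]); R2=R1*Ry(q[1]); R3=R2*Ry(q[2]); R4=R3*Rz(q[3]); R5=R4*Ry(q[4]); R6=R5*Rz(q[5]+np.pi/2)*R.identity()
    pos=R1.apply([r0,0,h])+R2.apply([0,0,a])+R3.apply([s,0,b])+R6.apply([0,0,d])
    return pos,R6
def fit():
    f=lambda p:np.concatenate([fk(q,p)[0]-t for q,t,_ in D])
    return least_squares(f,[0,.3,.3,.35,.3,0])
P=fit()
LO=np.array([-3.03,-.79,.23,-1.04,0,-2.55]);HI=np.array([3.03,2.21,2.52,4.18,3.07,2.55])
def tgt(yaw,lean,flip):
    y=np.radians(yaw);l=np.radians(lean)
    z=np.array([np.sin(l)*np.cos(y),np.sin(l)*np.sin(y),-np.cos(l)]); yy=np.array([np.sin(y),-np.cos(y),0])*(-1 if flip else 1)
    return R.from_matrix(np.c_[np.cross(yy,z),yy,z])
def ik(pos,Rt,q0):
    f=lambda q:np.r_[(fk(q,P.x)[0]-pos)*5,(fk(q,P.x)[1]*Rt.inv()).as_rotvec()]
    s=least_squares(f,np.clip(q0,LO+.01,HI-.01),bounds=(LO+.02,HI-.02)); return s.x,s.cost
E
python3 - <<'E'
from kin import *
print(P.x.round(4),abs(P.fun).max())
for q,t,e in D: print(np.degrees((fk(q,P.x)[1]*R.from_euler('xyz',e).inv()).as_rotvec()).round(2), (fk(q,P.x)[0]-t).round(4))
E
```

```text
[-0.0297  0.2181  0.4638  0.4665  0.3395  0.0421] 0.03799520090047301
[ 0. -0. -0.] [-0.0342 -0.0129 -0.001 ]
[ 0.    0.03 -0.02] [-0.0148 -0.0077 -0.0015]
[-0.02 -0.02  0.01] [ 0.0222 -0.038   0.0025]
```

```bash
sed -i 's/r0,h,a,b,d,s=p/r0,h,a,b,d,l=p/; s/R1.apply(\[r0,0,h\])/R1.apply([r0,l,h])/; s/R3.apply(\[s,0,b\])/R3.apply([0,0,b])/' kin.py
python3 - <<'E'
from kin import *
print(P.x.round(4),abs(P.fun).max())
cur=np.array(D[2][0]); fl=cur.copy(); fl[5]-=np.pi
for lean in (45,42,39,36):
  for nm,pos,yaw in [('grasp',[.5118,.2568,.023],3.1),('pre',[.4412,.2528,.0937],3.1),('lift',[.5118,.2568,.1],3.1),('mid',[.45,.1,.12],0),('stand',[.574,-.02,.105],-3.2)]:
    pos=np.array(pos)
    r=[ik(pos,tgt(yaw,lean,True),q0) for q0 in (fl,[0,.2,2,0,.5,-1.5],[.5,.2,2,3.5,.4,2])]
    s=min(r,key=lambda x:x[1]); print(lean,nm,s[0].round(2),'cost %.1e'%s[1])
E
```

```text
[-0.021   0.1817  0.4291  0.4473  0.309   0.0367] 0.009036275118586734
45 grasp [0.55 0.29 2.24 4.16 0.35 0.93] cost 4.2e-03
45 pre [ 0.68  0.02  2.23 -1.02  0.47 -0.11] cost 1.9e-03
45 lift [ 0.58  0.13  2.11 -1.02  0.41 -0.19] cost 8.0e-04
45 mid [ 0.26 -0.22  2.41 -0.82  0.25 -0.58] cost 2.6e-24
45 stand [-0.13  0.07  2.19  0.49  0.1  -2.11] cost 1.9e-27
42 grasp [ 0.55  0.27  2.1  -1.02  0.34 -0.17] cost 3.9e-03
42 pre [ 0.69  0.03  2.23 -1.02  0.47 -0.1 ] cost 6.2e-05
42 lift [ 0.58  0.14  2.1  -0.98  0.42 -0.22] cost 1.9e-27
42 mid [ 0.25 -0.21  2.38 -0.59  0.3  -0.82] cost 4.2e-25
42 stand [-0.12  0.08  2.15  0.25  0.18 -1.87] cost 9.8e-31
39 grasp [ 0.55  0.28  2.1  -1.02  0.34 -0.17] cost 7.5e-04
39 pre [ 0.67  0.03  2.21 -0.89  0.49 -0.24] cost 2.7e-27
39 lift [ 0.57  0.14  2.06 -0.8   0.44 -0.41] cost 9.8e-25
39 mid [ 0.24 -0.19  2.34 -0.43  0.36 -0.97] cost 3.6e-26
39 stand [-0.12  0.09  2.11  0.16  0.26 -1.77] cost 1.2e-29
36 grasp [ 0.55  0.28  2.09 -0.97  0.35 -0.22] cost 6.1e-28
36 pre [ 0.65  0.04  2.17 -0.74  0.51 -0.39] cost 4.2e-29
36 lift [ 0.55  0.15  2.03 -0.65  0.48 -0.56] cost 1.7e-29
36 mid [ 0.23 -0.18  2.3  -0.33  0.42 -1.08] cost 1.7e-26
36 stand [-0.12  0.1   2.07  0.11  0.34 -1.73] cost 1.6e-30
```

A 36° lean with the half-turned hand is feasible, with joint 4 at -0.97. I'll turn the hand about its own axis first.

Call:
carry_out:
  motion: "0 0 0 -2.28 -0.32 2.64 130; 0 0 0 -4.56 -0.65 5.28 130; 0 0 0 -4.56 -0.65 5.28 130; 0 0 0 -4.56 -0.65 5.28 130; 0 0 0 -4.56 -0.65 5.28 130; 0 0 0 -4.56 -0.65 5.28 130; 0 0 0 -4.56 -0.65 5.28 130; 0 0 0 -4.56 -0.65 5.28 130; 0 0 0 -4.56 -0.65 5.28 130; 0 0 0 -4.56 -0.65 5.28 130; 0 0 0 -4.56 -0.65 5.28 130; 0 0 0 -4.56 -0.65 5.28 130; 0 0 0 -4.56 -0.65 5.28 130; 0 0 0 -4.56 -0.65 5.28 130; 0 0 0 -4.56 -0.65 5.28 130; 0 0 0 -4.56 -0.65 5.28 130; 0 0 0 -4.56 -0.65 5.28 130; 0 0 0 -4.56 -0.65 5.28 130; 0 0 0 -4.56 -0.65 5.28 130; 0 0 0 -4.56 -0.65 5.28 130"

```text
time_s: 18.48
ee_pos: [0.4563, 0.2173, 0.1316]
eef_rot: [2.585, 0.48, 2.351]
force: [-0.6, -0.8, -0.5]
grip_width: 0.0461
grip_force: 0.0
```

Call:
carry_out:
  motion: "0 0 0 -4.56 -0.65 5.28 130; 0 0 0 -4.56 -0.65 5.28 130; 0 0 0 -4.56 -0.65 5.28 130; 0 0 0 -4.56 -0.65 5.28 130; 0 0 0 -4.56 -0.65 5.28 130; 0 0 0 -4.56 -0.65 5.28 130; 0 0 0 0 0 0 130; 0 0 0 0 0 0 130"

```text
time_s: 19.15
ee_pos: [0.4563, 0.2173, 0.1316]
eef_rot: [3.081, 0.716, -3.091]
force: [-0.2, -0.2, 0.0]
grip_width: 0.0464
grip_force: 0.0
```

```bash
cat > corr.py <<'E'
from h import *
def corr(pos,yaw,lean,flip=False):
    o=ctrl.get_obs(); y=np.radians(yaw);l=np.radians(lean)
    z=np.array([np.sin(l)*np.cos(y),np.sin(l)*np.sin(y),-np.cos(l)]); yy=np.array([np.sin(y),-np.cos(y),0])*(-1 if flip else 1)
    T=np.c_[np.cross(yy,z),yy,z]; Rm=R.from_euler('xyz',o['eef_rot']).as_matrix()
    print(o['time_s'],'shift',(np.array(pos)-o['ee_pos']).round(4),'rot deg',np.degrees(R.from_matrix(T@Rm.T).as_rotvec()).round(2),'z',z.round(3),'f',o['force'].round(1),o['grip_width'],o['qpos'].round(2))
E
python3 - <<'E'
from corr import *
# grasp point body (-59,64); tip reported = +58mm along z (lean 36)
org=np.array([.5278,.2577,0]); d=np.array([np.cos(np.radians(3.1)),np.sin(np.radians(3.1)),0])
z=np.array([.5878*d[0],.5878*d[1],-.809])
g=org-.059*d+[0,0,.064]; tip=g+.058*z; print('grasp',tip,'pre',tip-.1*z)
corr(tip-.1*z,3.1,36,True)
E
```

```text
grasp [0.50292885 0.25635303 0.017078  ] pre [0.44423486 0.25317427 0.097978  ]
19.15 shift [-0.012   0.0359 -0.0336] rot deg [-2.99  4.86 -1.96] z [ 0.587  0.032 -0.809] f [-0.2 -0.2  0. ] 0.04644281805373019 [ 0.52 -0.09  2.24 -0.69  0.39 -0.56]
```

Call:
carry_out:
  motion: "-0.002 0.006 -0.0056 -0.5 0.81 -0.33 130; -0.002 0.006 -0.0056 -0.5 0.81 -0.33 130; -0.002 0.006 -0.0056 -0.5 0.81 -0.33 130; -0.002 0.006 -0.0056 -0.5 0.81 -0.33 130; -0.002 0.006 -0.0056 -0.5 0.81 -0.33 130; -0.002 0.006 -0.0056 -0.5 0.81 -0.33 130; 0 0 0 0 0 0 130; 0 0 0 0 0 0 130"

```text
time_s: 19.82
ee_pos: [0.4441, 0.2536, 0.0976]
eef_rot: [-3.138, 0.628, -3.083]
force: [-0.3, -0.1, -0.8]
grip_width: 0.0461
grip_force: 0.0
```

```bash
python3 - <<'E'
from corr import *
corr([.4442,.2532,.098],3.1,36,True); corr([.5029,.2564,.0171],3.1,36,True)
E
```

```text
19.8167 shift [ 0.0001 -0.0004  0.0004] rot deg [ 0.15 -0.03 -0.18] z [ 0.587  0.032 -0.809] f [-0.3 -0.1 -0.8] 0.04609414286749512 [ 0.65  0.05  2.16 -0.73  0.51 -0.41]
19.8167 shift [ 0.0588  0.0028 -0.0805] rot deg [ 0.15 -0.03 -0.18] z [ 0.587  0.032 -0.809] f [-0.3 -0.1 -0.8] 0.04609414286749512 [ 0.65  0.05  2.16 -0.73  0.51 -0.41]
```

Call:
carry_out:
  motion: "0.0059 0.0003 -0.008 0 0 0 130; 0.0059 0.0003 -0.008 0 0 0 130; 0.0059 0.0003 -0.008 0 0 0 130; 0.0059 0.0003 -0.008 0 0 0 130; 0.0059 0.0003 -0.008 0 0 0 130; 0.0059 0.0003 -0.008 0 0 0 130; 0.0059 0.0003 -0.008 0 0 0 130; 0.0059 0.0003 -0.008 0 0 0 130; 0.0059 0.0003 -0.008 0 0 0 130; 0.0059 0.0003 -0.008 0 0 0 130; 0 0 0 0 0 0 130"
  grip_force: 25

```text
time_s: 20.73
ee_pos: [0.5035, 0.2557, 0.0169]
eef_rot: [-3.138, 0.627, -3.083]
force: [-0.3, -0.0, -0.7]
grip_width: 0.046
grip_force: 0.0
```

Call:
carry_out:
  motion: "0 0 0 0 0 0 150; 0 0 0 0 0 0 165; 0 0 0 0 0 0 180; 0 0 0 0 0 0 190; 0 0 0 0 0 0 200; 0 0 0 0 0 0 210; 0 0 0 0 0 0 220; 0 0 0 0 0 0 235; 0 0 0 0 0 0 235; 0 0 0 0 0 0 235"
  grip_force: 25

```text
time_s: 21.57
ee_pos: [0.5034, 0.2564, 0.0183]
eef_rot: [-3.139, 0.629, -3.083]
force: [-3.4, -0.4, 6.1]
grip_width: 0.0177
grip_force: 25.0
```

Call:
carry_out:
  motion: "0 0 0.002 0 0 0 235; 0 0 0.004 0 0 0 235; -0.002 0 0.008 0 0 0 235; -0.004 0 0.012 0 0 0 235; -0.008 0 0.014 0 0 0 235; -0.008 0 0.014 0 0 0 235; -0.008 0 0.014 0 0 0 235; -0.006 0 0.009 0 0 0 235; -0.003 0 0.004 0 0 0 235; -0.001 0 0.001 0 0 0 235; 0 0 0 0 0 0 235; 0 0 0 0 0 0 235"
  grip_force: 40

```text
time_s: 22.57
ee_pos: [0.4632, 0.2561, 0.0993]
eef_rot: [-3.138, 0.627, -3.083]
force: [0.3, 0.2, -2.8]
grip_width: 0.0177
grip_force: 40.0
```

```bash
python3 - <<'E'
from corr import *
for f in('t3','s3'):
    w=cloud(np.load(f+'.npy',allow_pickle=True).item()).reshape(-1,3)
    q=w[(w[:,0]>.5)&(w[:,0]<.72)&(w[:,1]>.08)&(w[:,1]<.215)&(w[:,2]>.02)&(w[:,2]<.22)]; print(f,'spray',len(q),q.min(0),q.max(0))
corr([.4856,-.0151,.1003],-3.2,36,True)
E
```

```text
t3 spray 409 [0.5008411  0.16265155 0.02264085] [0.71882209 0.21487071 0.19560759]
s3 spray 806 [0.50004588 0.18007861 0.02137034] [0.71284421 0.21497289 0.19082558]
22.5667 shift [ 0.0224 -0.2712  0.001 ] rot deg [ 0.18 -0.05 -6.45] z [ 0.587 -0.033 -0.809] f [ 0.3  0.2 -2.8] 0.01772133358624411 [ 0.62  0.08  2.12 -0.71  0.51 -0.46]
```

Call:
carry_out:
  motion: "0 -0.003 0 0 0 -0.1 235; 0 -0.009 0 0 0 -0.3 235; 0 -0.0155 0 0 0 -0.36 235; 0 -0.0155 0 0 0 -0.36 235; 0 -0.0155 0 0 0 -0.36 235; 0 -0.0155 0 0 0 -0.36 235; 0 -0.0155 0 0 0 -0.36 235; 0 -0.0155 0 0 0 -0.36 235; 0 -0.0155 0 0 0 -0.36 235; 0 -0.0155 0 0 0 -0.36 235; 0.002 -0.0155 0 0 0 -0.36 235; 0.003 -0.0155 0 0 0 -0.36 235; 0.003 -0.0155 0 0 0 -0.36 235; 0.003 -0.0155 0 0 0 -0.36 235; 0.003 -0.0155 0 0 0 -0.36 235; 0.003 -0.0155 0 0 0 -0.36 235; 0.002 -0.0155 0.001 0 0 -0.36 235; 0.002 -0.0155 0 0 0 -0.36 235; 0.0014 -0.008 0 0 0 -0.3 235; 0 -0.0032 0 0 0 0 235"

```text
time_s: 24.23
ee_pos: [0.4854, -0.0167, 0.1007]
eef_rot: [-3.138, 0.628, 3.085]
force: [-0.9, -0.1, -2.9]
grip_width: 0.0178
grip_force: 40.0
```

Call:
carry_out:
  motion: "0 0 0 0 0 0 235; 0 0 0 0 0 0 235"

```text
time_s: 24.4
ee_pos: [0.4853, -0.0155, 0.1007]
eef_rot: [-3.138, 0.628, 3.087]
force: [0.3, 0.2, -0.7]
grip_width: 0.018
grip_force: 40.0
```

```bash
python3 - <<'E'
from corr import *
corr([.4856,-.0151,.1003],-3.2,36,True)
t=cam('top');s=cam('side');np.save('t4.npy',t,allow_pickle=True)
cv2.imwrite('pics/v7.png',np.hstack([cv2.resize(s['pixels'][115:275,195:315],(400,533),interpolation=cv2.INTER_CUBIC),cv2.resize(t['pixels'][140:260,220:308],(391,533),interpolation=cv2.INTER_CUBIC)])[...,::-1])
w=cloud(t).reshape(-1,3)
hk=w[(w[:,0]>.51)&(w[:,0]<.56)&(abs(w[:,1]+.02)<.03)&(w[:,2]>.195)&(w[:,2]<.24)]; print('red hook',len(hk),hk.mean(0),hk.min(0),hk.max(0),np.sort(hk[:,2])[-8:])
tr=w[(w[:,0]>.46)&(w[:,0]<.545)&(abs(w[:,1]+.02)<.075)&(w[:,2]>.145)&(w[:,2]<.185)]; print('tray',cv2.minAreaRect((tr[:,:2]*1000).astype(np.float32)))
for r in lug(t,'red')+lug(s,'red'):
    if abs(r[1][1])<.1: print(r)
E
```

```text
24.4 shift [ 0.0003  0.0004 -0.0004] rot deg [ 0.16 -0.04  0.06] z [ 0.587 -0.033 -0.809] f [ 0.3  0.2 -0.7] 0.017950445955941367 [-0.14 -0.09  2.28  0.14  0.33 -1.76]
red hook 8 [ 0.54456911 -0.02556474  0.22564524] [ 0.52660519 -0.04718238  0.21414292] [ 0.55977757 -0.00996027  0.23516353] [0.21414292 0.21505765 0.21817573 0.22248416 0.23301037 0.23305416
 0.23407341 0.23516353]
tray ((501.38604736328125, -16.296138763427734), (82.53831481933594, 115.56891632080078), 0.35324475169181824)
([258, 218, 8, 11, 65], array([ 0.46  , -0.0137,  0.1581]), ((461.38494873046875, -13.962020874023438), (20.41911506652832, 36.531036376953125), 75.27558898925781), array([0.1407, 0.1641]))
([281, 201, 8, 8, 40], array([ 0.4694, -0.0076,  0.1531]), ((466.810791015625, -8.238950729370117), (19.4560489654541, 16.00244903564453), 0.8365796208381653), array([0.1402, 0.1588]))
```

View pics/v7.png

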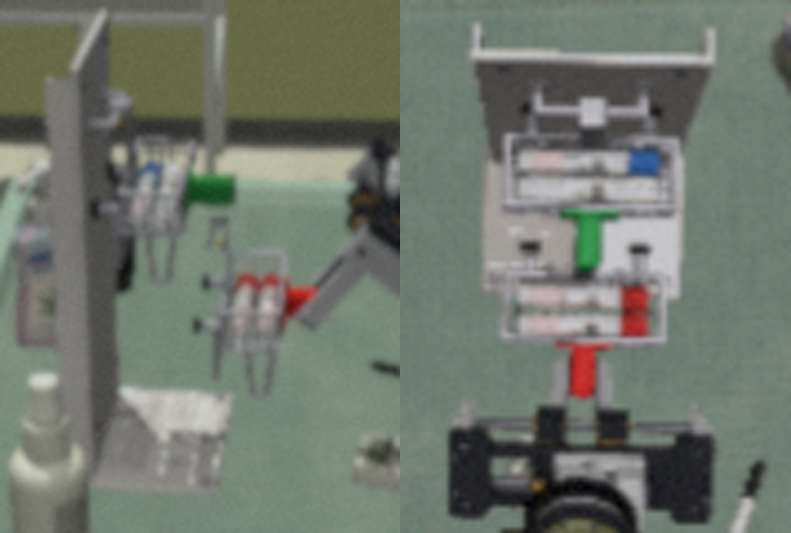

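The top crop shows the red basket at (582,310), lined up behind the green lug at (590,240). Its hook is about 26 mm above the loop height. I'll raise 1.5 mm and advance.

Call:
carry_out:
  motion: "0.002 0 0.0008 0 0 0 235; 0.006 -0.0003 0.0007 0 0 0 235; 0.009 -0.0005 0 0 0 0 235; 0.009 -0.0005 0 0 0 0 235; 0.009 -0.0005 0 0 0 0 235; 0.007 -0.0004 0 0 0 0 235; 0.003 -0.0002 0 0 0 0 235; 0 0 0 0 0 0 235; 0 0 0 0 0 0 235"

```text
time_s: 25.25
ee_pos: [0.5305, -0.0172, 0.1022]
eef_rot: [-3.139, 0.628, 3.088]
force: [0.2, 0.1, -1.5]
grip_width: 0.0179
grip_force: 40.0
```

Call:
carry_out:
  motion: "0.004 -0.0002 0 0 0 0 235; 0.006 -0.0003 0 0 0 0 235; 0.006 -0.0003 0 0 0 0 235; 0.004 -0.0002 0 0 0 0 235; 0.002 -0.0001 0 0 0 0 235; 0 0 0 0 0 0 235; 0 0 0 0 0 0 235"

```text
time_s: 25.83
ee_pos: [0.5526, -0.0184, 0.1024]
eef_rot: [-3.139, 0.628, 3.088]
force: [-0.7, -0.3, -1.4]
grip_width: 0.0178
grip_force: 40.0
```

Call:
carry_out:
  motion: "0.002 -0.0001 0 0 0 0 235; 0.002 -0.0001 0 0 0 0 235; 0.002 -0.0001 0 0 0 0 235; 0 0 0 0 0 0 235; 0 0 0 0 0 0 235"

```text
time_s: 26.25
ee_pos: [0.5587, -0.0187, 0.1025]
eef_rot: [-3.138, 0.628, 3.088]
force: [0.7, -0.5, -0.8]
grip_width: 0.0177
grip_force: 40.0
```

Call:
carry_out:
  motion: "0.0015 -0.0001 0 0 0 0 235; 0.0015 -0.0001 0 0 0 0 235; 0 0 0 0 0 0 235"

```text
time_s: 26.5
ee_pos: [0.5619, -0.0189, 0.1026]
eef_rot: [-3.138, 0.628, 3.088]
force: [0.7, -0.4, -2.0]
grip_width: 0.0179
grip_force: 40.0
```

```bash
python3 - <<'E'
from corr import *
t=cam('top');s=cam('side')
cv2.imwrite('pics/v8.png',np.hstack([cv2.resize(s['pixels'][120:230,200:290],(436,533),interpolation=cv2.INTER_CUBIC),cv2.resize(t['pixels'][140:230,230:290],(355,533),interpolation=cv2.INTER_CUBIC)])[...,::-1])
for k in ('green','red'):
  for r in lug(t,k)+lug(s,k):
    if abs(r[1][1])<.1: print(k,r[1],r[3])
E
```

```text
green [ 0.541  -0.0187  0.2604] [0.2487 0.2657]
green [ 0.5427 -0.0107  0.2491] [0.2402 0.2583]
red [ 0.5248 -0.0148  0.1613] [0.1514 0.1774]
red [ 0.5462 -0.0096  0.154 ] [0.1424 0.1624]
```

View pics/v8.png

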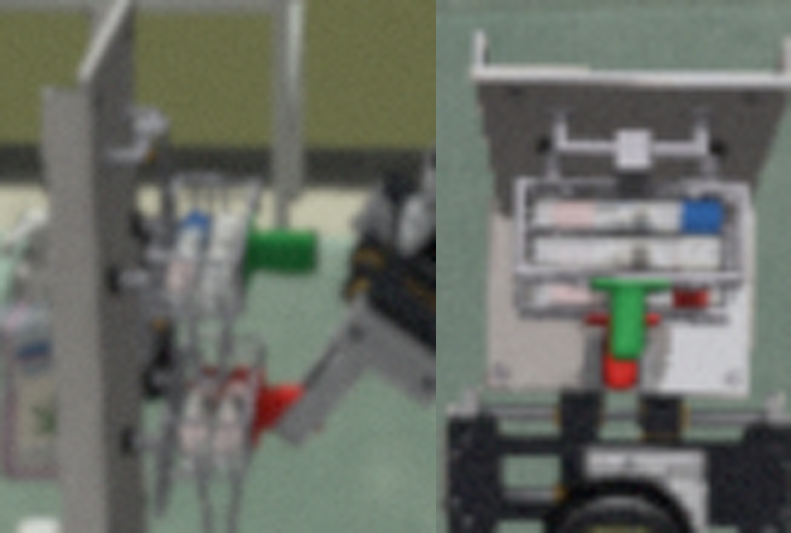

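The green basket is undisturbed, and the hand is clear of the green lug at side crop (285,250). I'll continue to buffer contact.

Call:
carry_out:
  motion: "0.001 -0.0001 0 0 0 0 235; 0.001 0 0 0 0 0 235; 0 0 0 0 0 0 235"

```text
time_s: 26.85
ee_pos: [0.5639, -0.019, 0.1026]
eef_rot: [-3.138, 0.628, 3.088]
force: [-0.2, -0.1, -1.3]
grip_width: 0.018
grip_force: 40.0
```

Call:
carry_out:
  motion: "0.001 -0.0001 0 0 0 0 235; 0 0 0 0 0 0 235; 0 0 0 0 0 0 235"

```text
time_s: 27.1
ee_pos: [0.5647, -0.0191, 0.1025]
eef_rot: [-3.139, 0.628, 3.088]
force: [0.0, -0.1, -1.6]
grip_width: 0.0179
grip_force: 40.0
```

Call:
carry_out:
  motion: "0.001 -0.0001 0 0 0 0 235; 0 0 0 0 0 0 235; 0 0 0 0 0 0 235"

```text
time_s: 27.35
ee_pos: [0.5657, -0.0192, 0.1025]
eef_rot: [-3.138, 0.628, 3.088]
force: [0.2, 0.8, -1.8]
grip_width: 0.0175
grip_force: 40.0
```

Call:
carry_out:
  motion: "0.001 -0.0001 0 0 0 0 235; 0 0 0 0 0 0 235; 0 0 0 0 0 0 235"

```text
time_s: 27.6
ee_pos: [0.5661, -0.0191, 0.102]
eef_rot: [-3.139, 0.627, 3.088]
force: [-5.1, 1.8, -1.3]
grip_width: 0.0174
grip_force: 40.0
```

Call:
carry_out:
  motion: "0.001 0 0 0 0 0 235; 0 0 0 0 0 0 235; 0 0 0 0 0 0 235"

```text
time_s: 27.85
ee_pos: [0.5664, -0.0191, 0.1015]
eef_rot: [-3.139, 0.625, 3.088]
force: [-13.6, 1.3, 2.6]
grip_width: 0.0176
grip_force: 40.0
```

Call:
carry_out:
  motion: "0.001 0 0 0 0 0 235; 0 0 0 0 0 0 235; 0 0 0 0 0 0 235"

```text
time_s: 28.1
ee_pos: [0.5669, -0.0191, 0.1011]
eef_rot: [-3.139, 0.624, 3.087]
force: [-17.6, -0.4, 2.8]
grip_width: 0.0178
grip_force: 40.0
```

Contact was at x ≈ 0.566, so I'll back off the extra push.

Call:
carry_out:
  motion: "-0.0014 0 0 0 0 0 235; -0.0014 0 0 0 0 0 235; 0 0 0 0 0 0 235; 0 0 0 0 0 0 235"

```text
time_s: 28.43
ee_pos: [0.566, -0.0193, 0.1027]
eef_rot: [-3.139, 0.629, 3.088]
force: [0.6, -0.4, -1.2]
grip_width: 0.0181
grip_force: 40.0
```

```bash
python3 - <<'E'
from corr import *
corr([.5658,-.0191,.1025],-3.2,36,True)
t=cam('top');s=cam('side')
for k in ('green','red'):
  for r in lug(t,k)+lug(s,k):
    if abs(r[1][1])<.1: print(k,r[1],r[3])
E
```

```text
28.4333 shift [-0.0002  0.0002 -0.0002] rot deg [0.14 0.01 0.  ] z [ 0.587 -0.033 -0.809] f [ 0.6 -0.4 -1.2] 0.018070304607595743 [-0.12  0.09  2.09  0.1   0.33 -1.72]
green [ 0.5413 -0.0186  0.2599] [0.2517 0.2642]
green [ 0.5425 -0.0108  0.2488] [0.2388 0.258 ]
red [ 0.5262 -0.0153  0.161 ] [0.1468 0.1731]
red [ 0.5513 -0.0087  0.1543] [0.1427 0.1633]
```

Green is unchanged. Now I'll descend onto the loop.

Call:
carry_out:
  motion: "0 0 -0.002 0 0 0 235; 0 0 -0.0025 0 0 0 235; 0 0 -0.0025 0 0 0 235; 0 0 -0.002 0 0 0 235; 0 0 0 0 0 0 235; 0 0 0 0 0 0 235"

```text
time_s: 29.03
ee_pos: [0.5658, -0.0193, 0.0933]
eef_rot: [-3.139, 0.628, 3.088]
force: [0.1, -0.5, -1.0]
grip_width: 0.0177
grip_force: 40.0
```

Call:
carry_out:
  motion: "0 0 -0.0015 0 0 0 235; 0 0 -0.0015 0 0 0 235; 0 0 0 0 0 0 235"

```text
time_s: 29.28
ee_pos: [0.5661, -0.0193, 0.0906]
eef_rot: [-3.138, 0.629, 3.088]
force: [-1.1, 0.3, 0.4]
grip_width: 0.0178
grip_force: 40.0
```

Call:
carry_out:
  motion: "0 0 -0.0015 0 0 0 235; 0 0 0 0 0 0 235"

```text
time_s: 29.45
ee_pos: [0.5661, -0.0193, 0.0892]
eef_rot: [-3.138, 0.629, 3.088]
force: [0.5, 0.6, 0.4]
grip_width: 0.018
grip_force: 40.0
```

Call:
carry_out:
  motion: "0 0 -0.0015 0 0 0 235; 0 0 0 0 0 0 235"

```text
time_s: 29.62
ee_pos: [0.566, -0.0193, 0.0876]
eef_rot: [-3.138, 0.629, 3.088]
force: [-1.2, 1.0, 1.3]
grip_width: 0.0179
grip_force: 40.0
```

Call:
carry_out:
  motion: "0 0 -0.0015 0 0 0 235; 0 0 0 0 0 0 235"

```text
time_s: 29.78
ee_pos: [0.5662, -0.0193, 0.0862]
eef_rot: [-3.138, 0.629, 3.088]
force: [-0.1, 0.2, 3.0]
grip_width: 0.0177
grip_force: 40.0
```

Call:
carry_out:
  motion: "0 0 -0.0015 0 0 0 235; 0 0 0 0 0 0 235"

```text
time_s: 29.95
ee_pos: [0.5662, -0.0193, 0.0847]
eef_rot: [-3.138, 0.629, 3.088]
force: [0.2, -0.5, 3.6]
grip_width: 0.0177
grip_force: 40.0
```

Call:
carry_out:
  motion: "0 0 -0.001 0 0 0 235; 0 0 0 0 0 0 235"

```text
time_s: 30.12
ee_pos: [0.5659, -0.0193, 0.0835]
eef_rot: [-3.138, 0.628, 3.088]
force: [0.3, -1.2, 3.7]
grip_width: 0.0175
grip_force: 40.0
```

```bash
python3 - <<'E'
from corr import *
corr([.5658,-.0191,.1025],-3.2,36,True)
t=cam('top');s=cam('side')
for k in ('green','red'):
  for r in lug(t,k)+lug(s,k):
    if abs(r[1][1])<.1: print(k,r[1],r[3])
cv2.imwrite('pics/v9.png',np.hstack([cv2.resize(s['pixels'][140:230,200:270],(467,600),interpolation=cv2.INTER_CUBIC),cv2.resize(t['pixels'][140:230,236:286],(333,600),interpolation=cv2.INTER_CUBIC)])[...,::-1])
E
```

```text
30.1167 shift [-0.0001  0.0002  0.019 ] rot deg [ 0.15 -0.   -0.  ] z [ 0.587 -0.033 -0.809] f [ 0.3 -1.2  3.7] 0.017452594686690342 [-0.12  0.13  2.1   0.12  0.28 -1.74]
green [ 0.5405 -0.0185  0.2618] [0.2578 0.2674]
green [ 0.5423 -0.011   0.2509] [0.2413 0.2604]
red [ 0.5279 -0.0151  0.1431] [0.1377 0.1558]
red [ 0.5504 -0.0099  0.1354] [0.1216 0.145 ]
```

Call:
carry_out:
  motion: "0 0 -0.001 0 0 0 235; 0 0 0 0 0 0 235"

```text
time_s: 30.38
ee_pos: [0.5656, -0.0192, 0.0821]
eef_rot: [-3.139, 0.628, 3.088]
force: [1.0, -0.4, 1.5]
grip_width: 0.018
grip_force: 40.0
```

Call:
carry_out:
  motion: "0 0 -0.001 0 0 0 235; 0 0 0 0 0 0 235"

```text
time_s: 30.55
ee_pos: [0.5655, -0.0192, 0.081]
eef_rot: [-3.139, 0.627, 3.088]
force: [0.7, -0.4, 1.2]
grip_width: 0.0179
grip_force: 40.0
```

View pics/v9.png

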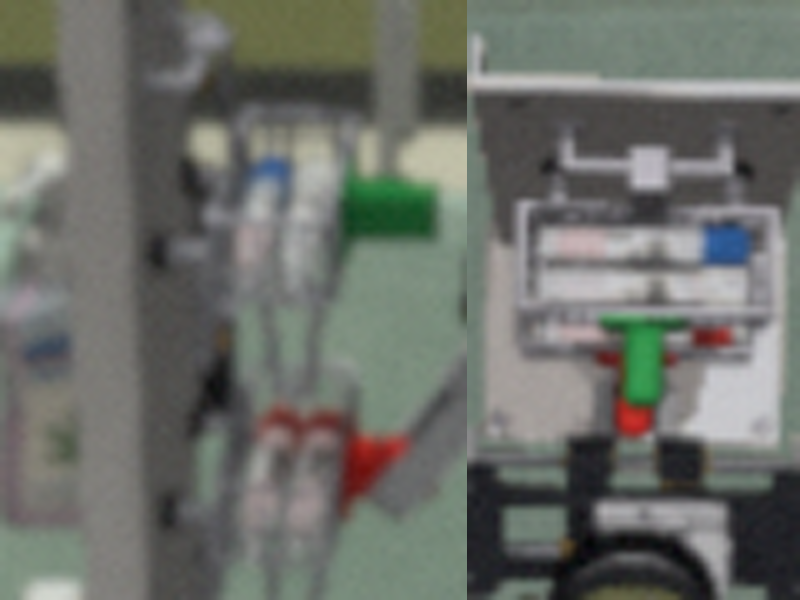

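Both baskets look level, and the force dropped, so the gate has given way. I'll go on down to the seat.

Call:
carry_out:
  motion: "0 0 -0.0015 0 0 0 235; 0 0 0 0 0 0 235"

```text
time_s: 30.72
ee_pos: [0.5654, -0.0192, 0.0793]
eef_rot: [-3.139, 0.627, 3.088]
force: [0.4, -0.3, -1.2]
grip_width: 0.0176
grip_force: 40.0
```

Call:
carry_out:
  motion: "0 0 -0.0015 0 0 0 235; 0 0 0 0 0 0 235"

```text
time_s: 30.88
ee_pos: [0.5653, -0.0192, 0.0777]
eef_rot: [-3.139, 0.627, 3.088]
force: [0.4, 0.3, -1.8]
grip_width: 0.0174
grip_force: 40.0
```

Call:
carry_out:
  motion: "0 0 -0.001 0 0 0 235; 0 0 0 0 0 0 235"

```text
time_s: 31.05
ee_pos: [0.5656, -0.0193, 0.0771]
eef_rot: [-3.138, 0.628, 3.088]
force: [0.9, -0.3, -2.8]
grip_width: 0.0176
grip_force: 40.0
```

Call:
carry_out:
  motion: "0 0 -0.001 0 0 0 235; 0 0 0 0 0 0 235"

```text
time_s: 31.22
ee_pos: [0.5658, -0.0193, 0.0763]
eef_rot: [-3.139, 0.628, 3.088]
force: [-0.1, 0.9, -1.5]
grip_width: 0.0177
grip_force: 40.0
```

Call:
carry_out:
  motion: "0 0 -0.001 0 0 0 235; 0 0 0 0 0 0 235"

```text
time_s: 31.38
ee_pos: [0.5658, -0.0193, 0.0753]
eef_rot: [-3.139, 0.628, 3.088]
force: [0.6, -1.1, -2.7]
grip_width: 0.0173
grip_force: 40.0
```

Call:
carry_out:
  motion: "0 0 -0.001 0 0 0 235; 0 0 0 0 0 0 235"

```text
time_s: 31.55
ee_pos: [0.5658, -0.0193, 0.0743]
eef_rot: [-3.138, 0.628, 3.088]
force: [0.1, -0.0, -1.9]
grip_width: 0.018
grip_force: 40.0
```

Call:
carry_out:
  motion: "0 0 -0.0007 0 0 0 235; 0 0 0 0 0 0 235"

```text
time_s: 31.72
ee_pos: [0.5658, -0.0193, 0.0737]
eef_rot: [-3.138, 0.628, 3.088]
force: [0.3, 0.4, -2.2]
grip_width: 0.018
grip_force: 40.0
```

Call:
carry_out:
  motion: "0 0 -0.001 0 0 0 235; 0 0 0 0 0 0 235"

```text
time_s: 31.88
ee_pos: [0.5664, -0.0194, 0.0733]
eef_rot: [-3.138, 0.63, 3.088]
force: [1.1, 0.4, 0.3]
grip_width: 0.0179
grip_force: 40.0
```

Call:
carry_out:
  motion: "0 0 -0.001 0 0 0 235; 0 0 0 0 0 0 235"

```text
time_s: 32.05
ee_pos: [0.5667, -0.0194, 0.0727]
eef_rot: [-3.138, 0.631, 3.088]
force: [0.0, -0.5, 4.9]
grip_width: 0.0178
grip_force: 40.0
```

Seated, with the force rising to about 7 N of push. I'll ease off, release and retreat.

Call:
carry_out:
  motion: "0 0 0.0012 0 0 0 235; 0 0 0 0 0 0 235; 0 0 0 0 0 0 215; 0 0 0 0 0 0 195; 0 0 0 0 0 0 165; 0 0 0 0 0 0 140; 0 0 0 0 0 0 140; -0.0035 0.0002 0.0035 0 0 0 140; -0.008 0.0004 0.007 0 0 0 140; -0.014 0.0008 0.0115 0 0 0 140; -0.014 0.0008 0.0115 0 0 0 140; -0.014 0.0008 0.0115 0 0 0 140; -0.014 0.0008 0.0115 0 0 0 140; -0.014 0.0008 0.0115 0 0 0 140; -0.014 0.0008 0.0115 0 0 0 140; -0.014 0.0008 0.0115 0 0 0 140; 0 0 0 0 0 0 140; 0 0 0 0 0 0 140"

```text
time_s: 33.55
ee_pos: [0.4566, -0.0132, 0.1648]
eef_rot: [-3.138, 0.631, 3.088]
force: [-0.5, -0.6, -0.5]
grip_width: 0.0422
grip_force: 0.0
```

```bash
python3 - <<'E'
from corr import *
o=ctrl.get_obs();print(o['time_s'],o['ee_pos'],o['force'])
for _ in range(2):
  t=cam('top');s=cam('side')
  for k in ('green','red'):
    for r in lug(t,k)+lug(s,k):
      if abs(r[1][1])<.1: print(k,r[1],r[3])
cv2.imwrite('pics/v10.png',np.hstack([cv2.resize(s['pixels'][115:255,195:295],(428,600),interpolation=cv2.INTER_CUBIC),cv2.resize(t['pixels'][140:230,236:286],(333,600),interpolation=cv2.INTER_CUBIC)])[...,::-1])
E
```

```text
33.55 [ 0.45659249 -0.01316243  0.16476302] [-0.53947062 -0.62096374 -0.46433557]
green [ 0.5391 -0.0186  0.2624] [0.2564 0.2674]
green [ 0.5405 -0.011   0.2511] [0.2411 0.2605]
red [ 0.5284 -0.0151  0.1286] [0.123  0.1323]
red [ 0.5413 -0.0095  0.1204] [0.1088 0.1305]
green [ 0.5392 -0.0184  0.2624] [0.2582 0.2668]
green [ 0.5409 -0.0111  0.2514] [0.2415 0.2613]
red [ 0.5284 -0.0151  0.1286] [0.1224 0.1352]
red [ 0.5414 -0.0092  0.1206] [0.108  0.1308]
```

View pics/v10.png

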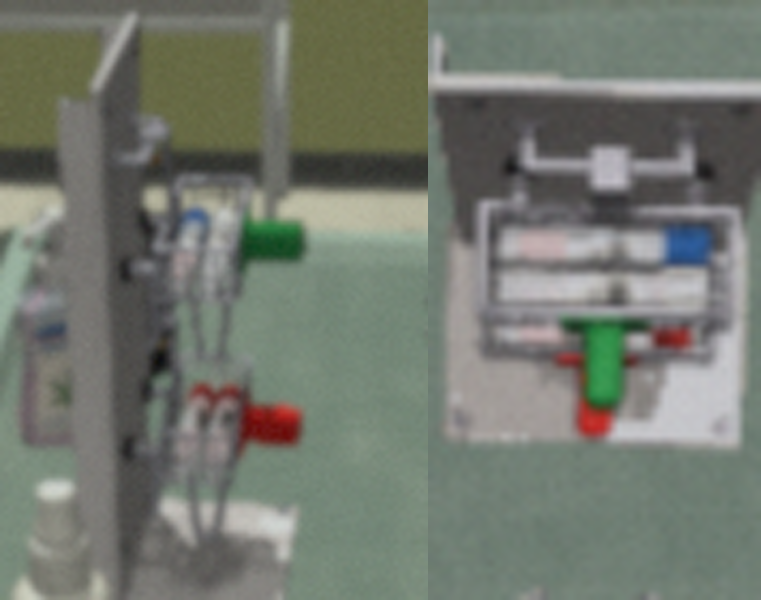

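Both baskets hang level from their hooks: green lug at (272,240), red lug at (272,425), all four tubes in place and nothing moving. I'll let it settle, re-check and hand in.

Call:
carry_out:
  motion: "-0.005 0 0.005 0 0 0 140; -0.01 0 0.01 0 0 0 140; -0.01 0 0.01 0 0 0 140; 0 0 0 0 0 0 140; 0 0 0 0 0 0 140; 0 0 0 0 0 0 140; 0 0 0 0 0 0 140; 0 0 0 0 0 0 140; 0 0 0 0 0 0 140; 0 0 0 0 0 0 140"

```text
time_s: 34.58
ee_pos: [0.4314, -0.013, 0.1887]
eef_rot: [-3.139, 0.628, 3.088]
force: [0.8, -0.5, 0.2]
grip_width: 0.0426
grip_force: 0.0
```

```bash
python3 - <<'E'
from corr import *
s=cam('side')
for k in ('green','red'):
    for r in lug(s,k):
      if abs(r[1][1])<.1: print(k,r[1],r[3])
print(ctrl.hand_in())
E
```

```text
green [ 0.5408 -0.011   0.2514] [0.2406 0.2608]
red [ 0.5415 -0.0094  0.1204] [0.1079 0.1319]
the job is handed in; nothing more can be done
None
```

The job is handed in at about 35 s. The green basket hangs on the stand bar and the red basket hangs from its lower loop, both still with all tubes in place. I judged both gates shut from the push force and hook height and did not see them close; joint 6 also read 2.554 rad against its rounded 2.55 limit during one move.

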